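# Roll the hook-polishing barrel into its tumbler bay

## Robot

A 6-joint arm with a two-finger parallel gripper is mounted at the origin on the work surface. World frame = base frame: x ahead of the robot, y to its left, z up, the work surface at z = 0. Lengths are in m, angles in rad, forces in N, time in s.
With the tool pointing down it reaches from about 0.35 to 0.775 m from the base axis. Payload 5.5 kg.
Tool frame: the origin (TCP) lies between the finger pads; the fingertips stand 11 mm ahead of it and the grasp point (between the pads) lies 8 mm behind it (tips_ahead is the distance from the TCP to the fingertips, in m); z points along the fingers, y is the line along which they close (so a half turn about z gives the same grasp; the last joint's range is limited). The gripper opens to 85 mm and grips with 20 to 120 N. Pads are 22 mm wide; open, the fingers measure 114 mm over their backs; the gripper's body (76 mm by 85 mm) begins 54 mm behind the grasp point. The pads swing forward as they close: fully open they stand 13 mm farther back than shut.
Start: joints at [1.104, 0.313, 0.046, 1.304, 0, 1.431], TCP at [0.185, 0.545, 0.22] pointing down, gripper open.
Joint ranges: [-2.76, 2.76], [-0.86, 1.69], [-1.03, 1.26], [-2.2, 2.34], [-1.47, 1.5], [-3.14, 3.14]. Speed limits (rad/s): [2.57, 2.57, 3.14, 3.14, 3.14, 3.14].

## Interface

Orientations are given as a unit quaternion [w, x, y, z].
In Python, from workcell import * gives the robot as it stands. The module is installed in compiled form; this text tells all that it offers.
- The arm moves only by the tool jog_arm, never from a script. Its argument "moves" is a list of rows, each an object with "fingers": the closure, from 0 (fully open) to 1 (shut); "slide": the shift along the tool's x, y, z in mm, a list of three; "angular": the turn, a rotation vector about the tool's x, y, z in degrees, a list of three. A call has 1 to 10 rows; each row is the pose to reach, as a shift and turn from the pose commanded when the call began, along the tool's axes at that moment; what a row does not reach only later rows make up. A row lasts 1/12 s, in which the tool goes at most 41.7 mm and 7.16 degrees, less where a joint would pass 70% of its speed; a pose out of reach is approached as far as the arm can. A call with a gripper value outside its range is refused whole. The fingers move at their own pace and stop on an object; "squeeze" is the grip in N (left out, the last holds). Time passes only in rows, so rows that repeat a pose let the fingers close. It gives the time, the measured TCP pose, the force, the opening and the grip force at its end, in the units of the state.
- get_state(): the state, without advancing time (a new reading comes with each control period).
- read_camera(name): name is "scene" or "top"; returns a dict with "color" (400x640x3 uint8, red, green, blue), "fovy" (degrees; the focal length in pixels is half the picture's height over the tangent of half this angle, whatever the lens; pixels are square), "cx", "cy" (the principal point, pixels), "world_from_camera" (4x4, takes a point from camera to world coordinates). Camera axes: x right, y down, z forward; pixel columns grow to the right and rows downward; lengths in m; the calibration is good to about 2 mm. A picture is of the moment at which its call begins. There is no depth.
- hand_in(): hands the job in; it is judged then, once.
Trained networks look in a picture, given as the dict that the camera call returned (one of the last four; its "shot" number tells which), for a name from the list of things; names that differ only in an ending like _2 or _b are one class to them, and where a whole thing is asked for, a point or a joint stands for the part that bears it (a point fixed in the world has none). Each returns a list of dicts, best first, with "p" (0 to 1); they miss things now and then, are a little off and sometimes report something else, mostly with a low value. They report only what shows in the picture. A call takes as long as a camera call. They do not tell look-alikes from the thing itself.
- look_for(target, picture): "point" ([column, row] in pixels, amid what is visible of it).
- tip_of(target, picture): "point" ([column, row] in pixels: a listed point, or the origin of a listed thing).
The state is a dict: "clock": time; "joint_pos": joint angles; "qvel": joint speeds; "tau": joint torques, N m; "tcp_pos": TCP position; "orientation": TCP orientation; "wrist_force": force on the tool from outside, world axes, zero at the start; "ft_torque": the same for the moment, N m; "finger_gap": finger opening in m; "grip_force": force on a finger pad.
Only numpy, scipy, OpenCV 4.12 (cv2) and the standard library are available. Lean on these libraries where they do the work, as an engineer would, in place of code of your own. Each camera call takes 0.05 s, during which the arm holds its last target. There are 200 camera calls.

## Task

Roll the steel barrel along the table, without picking it up, into the blue tumbler's bay and over the low brass lip. Keep pushing it gently against the yellow spring plunger until you feel the plunger come up solid, and hold it there with a firm push of about 10 N for half a second, never pressing the plunger with more than 12 N; then back off so the barrel settles at rest on the red mark. Leave the other things on the table alone.

Things in the scene. Friction and masses are not known exactly. Their poses are not given: they have to be found in the camera images.
- barrel_center (a point): centre of a closed polished steel barrel (cylinder) with red end bands and a black stripe along it: diameter 64 mm, length 90 mm, lying on its side on the table, centre 32 mm up. Its y axis is the cylinder's axis; x and z turn as it rolls (z up at the start). It starts 190 to 270 mm before the bay mark, in line with the bay within 6 mm and 7 degrees
- barrel: the same barrel, origin at its centre; 0.6 to 0.8 kg, slippery (friction about 0.2) and with very little rolling resistance: it rolls on when left moving. Pushed hard from behind against the plunger it rubs on the table and the fingers, so the plunger gets 2 to 5 N less than the push
- bay_mark (a point): where the barrel's centre belongs: 32 mm above the table over the red line across the bay's floor; x points into the bay (the way to roll), y across it, z up. With the plunger out, the barrel rests in the dip between brass lip and plunger, centre within about 2 mm of the mark
- bay: blue tumbler, bolted down; origin on the table under the mark, axes as bay_mark. Side rails 26 mm high, 98 mm apart inside, from 85 mm before the mark to the housing, flared mouth to 128 mm before it. Rounded brass lip across the floor, 2 mm high, crest 16 mm before the mark, roughly 3 to 8 N of push to cross. Housing 85 mm high, 150 mm wide, front face 51.5 mm past the mark
- plunger_face (a point): centre of the flat front of the yellow plunger (18 mm diameter, 32 mm above the table), 33.5 mm past the mark when out, 18 mm out of the housing towards the lip, axes as bay_mark. A soft spring (0.5 N at first, under 3 N over its travel) holds it out; it comes up solid somewhere between 2 and 14 mm in, different each time and not visible: only the steeper rise of the push tells
- plunger: the same plunger; origin at its face
- hook_tub: clear open plastic tub, 90 x 70 x 35 mm, origin at the middle of its underside; leave alone
- bead_jar: small jar with blue cap, 52 mm diameter, 60 mm high, origin at the middle of its underside; leave alone
- screwdriver: yellow-handled screwdriver lying on the table beside the bay, about 200 mm long; leave alone
- lead_bowl: white bowl, 80 mm across, 40 mm high, origin at the middle of its underside; leave alone
Things that resemble listed ones, but are neither listed nor needed, are in the scene too. Leave any orange or turquoise look-alike of the barrel alone.

How it is judged:
By the outcome, as a careful person would: the job done as asked, in the order asked, and still so for the second after the job is handed in, with the robot touching nothing.
It also fails if it takes over 64 s, if anything falls off the work surface, if the arm or the gripper's body presses on something with over 40 N, if the wrist force passes 120 N, or if a joint passes its speed limit or range.

## Working session

There is one attempt and no reset: what is moved stays moved. The work goes in short steps, Python scripts to look and compute and a tool call to move; the robot and the scene stay as the last step left them, time stands still between calls to the robot, and variables do not carry over. Pictures are saved under pics/ and viewed, at most 10 in all, crops included, and the job is handed in when it is done.

Besides the shell and the picture viewer there is one more tool, called after "Call:" as name(argument=value, ...), one argument or row to a line, values as JSON. jog_arm: Moves the arm, as the interface text tells. Its arguments: {"type":"object","properties":{"moves":{"type":"array","items":{"type":"object","properties":{"fingers":{"type":"number"},"slide":{"type":"array","items":{"type":"number"}},"angular":{"type":"array","items":{"type":"number"}}}}},"squeeze":{"type":"number"}},"required":["moves"]}

```bash
mkdir -p pics; cat > h.py <<'E'
from workcell import *
import numpy as np, cv2
def ray(pic,p):
    f=200/np.tan(np.radians(pic["fovy"])/2)
    T=np.array(pic["world_from_camera"])
    d=T[:3,:3]@np.array([(p[0]-pic["cx"])/f,(p[1]-pic["cy"])/f,1]); return T[:3,3],d
def at(pic,p,z):
    o,d=ray(pic,p); return (o+d*(z-o[2])/d[2]).round(4)
def px(pic,P):
    f=200/np.tan(np.radians(pic["fovy"])/2)
    T=np.linalg.inv(np.array(pic["world_from_camera"])); c=T[:3,:3]@np.array(P)+T[:3,3]
    return np.array([c[0]/c[2]*f+pic["cx"],c[1]/c[2]*f+pic["cy"]]).round(1)
def save(pic,n,k=None,s=1):
    im=pic["color"][:,:,::-1]
    if k: im=im[k[1]:k[3],k[0]:k[2]]
    cv2.imwrite("pics/"+n,cv2.resize(im,None,fx=s,fy=s,interpolation=cv2.INTER_CUBIC))
E
python3 - <<'E'
from h import *
s=get_state();print({k:np.round(v,3).tolist() for k,v in s.items()})
Z=dict(barrel_center=.032,barrel=.032,bay_mark=.032,bay=0,plunger_face=.032)
ims=[]
for c in("top","scene"):
    p=read_camera(c);save(p,c+"0.png");print(c,np.round(p["world_from_camera"],3).tolist(),p["fovy"])
    for n,z in Z.items():
        print(n,[(np.round(r["point"],1).tolist(),round(r["p"],2),at(p,r["point"],z).tolist()) for r in tip_of(n,p)[:4]])
E
```

```text
{'clock': 0.0, 'joint_pos': [1.104, 0.314, 0.045, 1.304, -0.0, 1.431], 'qvel': [0.001, -0.001, -0.0, 0.0, -0.001, -0.0], 'tau': [-0.0, -48.062, 29.854, 0.019, -0.0, 0.0], 'tcp_pos': [0.184, 0.544, 0.22], 'orientation': [-0.0, 0.163, 0.987, -0.001], 'wrist_force': [0.444, 0.226, 1.055], 'ft_torque': [-0.071, 0.003, 0.01], 'grip_force': 0.0, 'finger_gap': 0.085}
top [[-0.015, -0.993, 0.114, 0.507], [-1.0, 0.015, 0.004, -0.066], [-0.005, -0.113, -0.994, 0.955], [0.0, 0.0, 0.0, 1.0]] 49.22879192298446
barrel_center [([378.6, 269.0], 0.97, [0.4649, -0.1828, 0.032]), ([401.7, 118.2], 0.67, [0.7878, -0.2427, 0.032]), ([452.7, 258.8], 0.6, [0.4837, -0.3383, 0.032]), ([330.7, 214.1], 0.59, [0.5814, -0.0848, 0.032])]
barrel [([334.3, 216.7], 0.97, [0.5758, -0.0924, 0.032]), ([377.8, 268.8], 0.9, [0.4654, -0.1812, 0.032]), ([402.9, 118.2], 0.63, [0.7878, -0.2453, 0.032]), ([448.5, 254.3], 0.56, [0.4932, -0.33, 0.032])]
bay_mark [([232.7, 225.5], 0.85, [0.5604, 0.1229, 0.032]), ([248.4, 290.2], 0.61, [0.4253, 0.0891, 0.032])]
bay [([234.8, 227.4], 0.83, [0.558, 0.1248, 0.0])]
plunger_face [([215.7, 228.3], 0.64, [0.555, 0.1588, 0.032])]
scene [[-0.681, 0.453, -0.575, 1.15], [0.732, 0.428, -0.531, 0.462], [0.006, -0.782, -0.623, 0.627], [0.0, 0.0, 0.0, 1.0]] 47.298904682941185
barrel_center [([191.2, 198.8], 0.91, [0.7891, -0.2354, 0.032]), ([318.0, 147.6], 0.9, [0.464, -0.1796, 0.032]), ([313.7, 186.0], 0.79, [0.5826, -0.081, 0.032]), ([270.9, 128.6], 0.69, [0.4812, -0.3296, 0.032])]
barrel [([312.7, 182.5], 0.94, [0.575, -0.0913, 0.032]), ([316.7, 144.2], 0.77, [0.4549, -0.1924, 0.032]), ([188.2, 193.5], 0.76, [0.7831, -0.255, 0.032]), ([271.7, 129.4], 0.67, [0.4825, -0.3251, 0.032])]
bay_mark [([396.1, 221.7], 0.56, [0.5556, 0.1163, 0.032])]
bay [([424.7, 200.3], 0.68, [0.4227, 0.1019, 0.0]), ([398.4, 236.1], 0.56, [0.5559, 0.1263, 0.0])]
plunger_face []
```

View pics/top0.png

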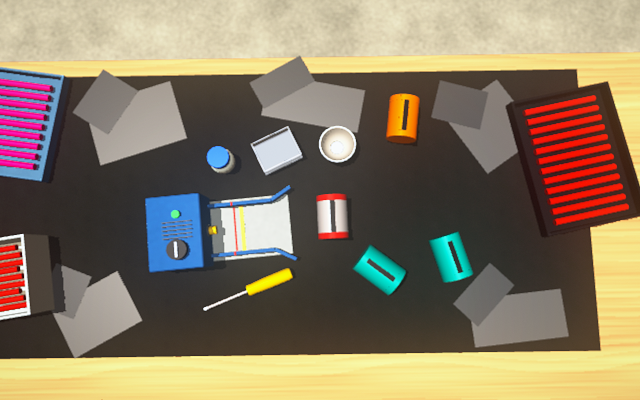

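View pics/scene0.png

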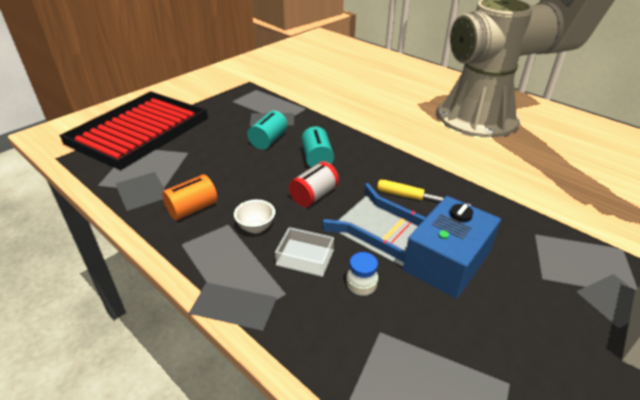

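Top view: the steel barrel with red bands is at (333,216). Look-alikes are orange (403,118) and turquoise (380,270) and (451,257), so I choose (333,216). The bay's red line is at about (235,230), the brass lip at (242,229), and the plunger at (212,230), all pointing left (+y). I'll check this in a close crop.

```bash
python3 - <<'E'
from h import *
p=read_camera("top");save(p,"crop.png",(195,175,365,280),4.6)
im=p["color"].astype(int);R,G,B=im[...,0],im[...,1],im[...,2]
def comp(m,box):
    mm=np.zeros_like(m);mm[box[1]:box[3],box[0]:box[2]]=m[box[1]:box[3],box[0]:box[2]]
    return np.argwhere(mm)[:,::-1]
red=(R>130)&(G<70)&(B<70)
for nm,box,z in(("line",(226,195,243,265),0.001),):
    q=comp((R>150)&(G<120)&(B<120),box);print(nm,len(q)); 
    w=np.array([at(p,a,z)[:2] for a in q]);c=w.mean(0);u=np.linalg.svd(w-c)[2][0];print(c,u,np.ptp(w@u))
q=comp(red,(310,188,356,245));q1=q[q[:,1]<216];q2=q[q[:,1]>=216]
for a in(q1,q2):
  print(a.min(0),a.max(0),a.mean(0))
blue=(B>110)&(R<90)
q=comp(blue,(205,180,305,268));print("housing/rails",[ (x,q[q[:,0]==x][:,1].tolist()) for x in(215,225,250,265)])
s=comp((R<60)&(G<60)&(B<60),(320,198,345,235));print(s.mean(0))
E
```

```text
line 36
[0.55521111 0.1254    ] [-0.9974987  -0.07068486] 0.11628867363866469
[316 193] [345 200] [330.53374233 196.44171779]
[318 232] [347 238] [332.575 235.2  ]
housing/rails [(215, [204, 205, 206, 207, 253, 254, 255, 256]), (225, [203, 204, 205, 206, 253, 254, 255]), (250, [201, 202, 203, 251, 252, 253]), (265, [199, 200, 201, 202, 249, 250, 251])]
[nan nan]<stdin>:16: RuntimeWarning: Mean of empty slice.
  ret = um.true_divide(
```

View pics/crop.png

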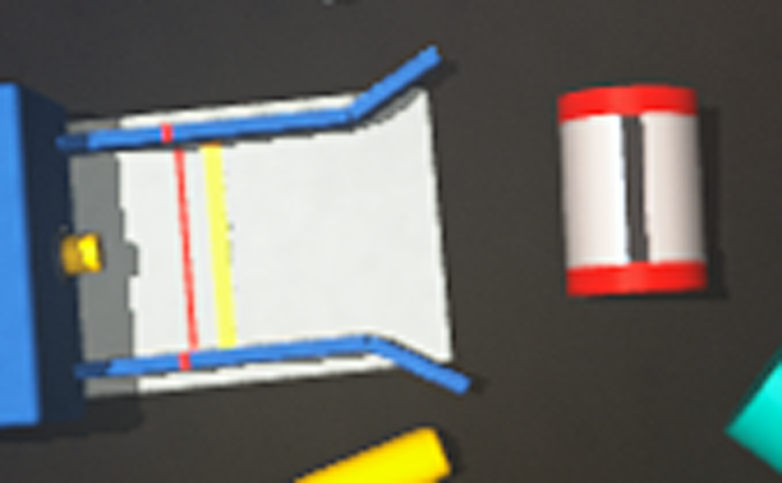

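The crop confirms it: steel barrel with red bands and a black stripe. The red line runs from (180,150) to (195,348) in the crop, the lip is just before it, and the plunger is at (80,255). Next I'll compute the bay frame.

```bash
python3 - <<'E'
from h import *
p=read_camera("top")
a=lambda *q:at(p,q,.026)
c1=(a(215,205.5)+a(215,254.5))/2; c2=(a(265,200.5)+a(265,250))/2
d=(c1-c2)[:2];d/=np.linalg.norm(d);print("rail centres",c1,c2,"dir",d,np.degrees(np.arctan2(d[1],d[0])))
# red line on the floor, crop px /4.6
f=lambda x,y:at(p,(195+x/4.6-.4,175+y/4.6-.4),0.0005)
L1,L2=f(180,150),f(195,348);print("line",L1,L2,(L1+L2)/2)
e=(L1-L2)[:2];print("perp angle",90+np.degrees(np.arctan2(e[1],e[0])))
g=lambda x,y,z:at(p,(195+x/4.6-.4,175+y/4.6-.4),z)
print("plunger",g(98,255,.034))
print("barrel bands",g(628,100,.06),g(638,278,.06), "band ends", g(628,88,.06),g(637,293,.05))
E
```

```text
rail centres [0.5521 0.1617 0.026 ] [0.5606  0.05525 0.026  ] dir [-0.07959635  0.99682718] 94.56536406336025
line [6.024e-01 1.273e-01 5.000e-04] [5.083e-01 1.195e-01 5.000e-04] [5.5535e-01 1.2340e-01 5.0000e-04]
perp angle 94.73844565914318
plunger [0.5513 0.1578 0.034 ]
barrel bands [ 0.6159 -0.0858  0.06  ] [ 0.5362 -0.0888  0.06  ] band ends [ 0.6213 -0.0859  0.06  ] [ 0.5298 -0.0885  0.05  ]
```

Call:
jog_arm(
  moves=[
    {"slide":[0,0,0],"angular":[0,0,0],"fingers":0.47},
  ],
)

```text
clock: 0.78
tcp_pos: [0.1846, 0.5446, 0.2204]
orientation: [0.0, 0.163, 0.987, 0.0]
wrist_force: [-0.3, -1.0, -0.0]
finger_gap: 0.0754
grip_force: 0.0
```

Call:
jog_arm(
  moves=[
    {"slide":[-15,-13,0],"angular":[0,0,2],"fingers":0.47},
    {"slide":[-40,-36,0],"angular":[0,0,5],"fingers":0.47},
    {"slide":[-67,-60,0],"angular":[0,0,9],"fingers":0.47},
    {"slide":[-95,-85,0],"angular":[0,0,13],"fingers":0.47},
    {"slide":[-123,-110,0],"angular":[0,0,17],"fingers":0.47},
    {"slide":[-151,-135,0],"angular":[0,0,21],"fingers":0.47},
    {"slide":[-179,-160,0],"angular":[0,0,25],"fingers":0.47},
    {"slide":[-207,-186,0],"angular":[0,0,29],"fingers":0.47},
    {"slide":[-235,-211,0],"angular":[0,0,33],"fingers":0.47},
    {"slide":[-263,-236,0],"angular":[0,0,37],"fingers":0.47},
  ],
)

```text
clock: 1.62
tcp_pos: [0.3584, 0.235, 0.2207]
orientation: [0.0, 0.469, 0.883, 0.0]
wrist_force: [1.7, 0.5, -0.2]
finger_gap: 0.0454
grip_force: 0.0
```

```bash
cat >> h.py <<'E'
from scipy.spatial.transform import Rotation as Ro
D=np.array([-.081,.9967,0]);M=np.array([.5555,.1235,0])
def goto(P,ang=94.65):
    s=get_state();q=s["orientation"];R=Ro.from_quat([q[1],q[2],q[3],q[0]])
    a=np.radians(ang);X=np.array([np.cos(a),np.sin(a),0]);Z=np.array([0,0,-1.]);T=Ro.from_matrix(np.c_[X,np.cross(Z,X),Z])
    print("tcp",np.round(s["tcp_pos"],4),"slide",(R.inv().apply(np.array(P)-s["tcp_pos"])*1e3).round(1),"ang",np.degrees((R.inv()*T).as_rotvec()).round(2),"gap",round(s["finger_gap"],4),"F",np.round(s["wrist_force"],2),"t",s["clock"])
E
python3 -c "
from h import *
goto([.5785,-.16,.22])"
```

```text
tcp [0.3584 0.235  0.2207] slide [-450.5  -39.2    0.7] ang [ 6.000e-02 -1.000e-02  2.944e+01] gap 0.0454 F [ 1.74  0.45 -0.18] t 1.6167
```

Call:
jog_arm(
  moves=[
    {"slide":[-40,-3,0],"angular":[0,0,3],"fingers":0.47},
    {"slide":[-80,-7,0],"angular":[0,0,6],"fingers":0.47},
    {"slide":[-120,-10,0],"angular":[0,0,9],"fingers":0.47},
    {"slide":[-160,-14,0],"angular":[0,0,12],"fingers":0.47},
    {"slide":[-200,-17,0],"angular":[0,0,15],"fingers":0.47},
    {"slide":[-240,-21,0],"angular":[0,0,18],"fingers":0.47},
    {"slide":[-280,-24,0],"angular":[0,0,21],"fingers":0.47},
    {"slide":[-320,-28,0],"angular":[0,0,24],"fingers":0.47},
    {"slide":[-360,-31,0],"angular":[0,0,27],"fingers":0.47},
    {"slide":[-390,-34,0],"angular":[0,0,29],"fingers":0.47},
  ],
)

```text
clock: 2.45
tcp_pos: [0.5508, -0.1079, 0.2203]
orientation: [0.001, 0.675, 0.737, 0.0]
wrist_force: [1.1, 0.4, 0.7]
finger_gap: 0.0453
grip_force: 0.0
```

Call:
jog_arm(
  moves=[
    {"slide":[0,0,0],"angular":[0,0,0],"fingers":0.47},
    {"slide":[0,0,0],"angular":[0,0,0],"fingers":0.47},
  ],
)

```text
clock: 2.62
tcp_pos: [0.5497, -0.1063, 0.2197]
orientation: [-0.001, 0.675, 0.738, -0.0]
wrist_force: [0.4, -0.3, -0.8]
finger_gap: 0.045
grip_force: 0.0
```

```bash
python3 -c "
from h import *
goto([.5785,-.16,.22]); goto([.5785,-.16,.032])
p=read_camera('top')
for r in tip_of('barrel_center',p)[:5]: print(r['p'],np.round(r['point']),at(p,r['point'],.032))
save(p,'above.png',(195,140,420,300),3.4)"
```

```text
tcp [ 0.5497 -0.1063  0.2197] slide [-56.1  23.9  -0.4] ang [-0.05 -0.04  0.48] gap 0.045 F [ 0.4  -0.32 -0.78] t 2.6167
tcp [ 0.5497 -0.1063  0.2197] slide [-56.2  24.  187.6] ang [-0.05 -0.04  0.48] gap 0.045 F [ 0.4  -0.32 -0.78] t 2.6167
0.95 [450. 256.] [ 0.4888 -0.3327  0.032 ]
0.56 [403. 117.] [ 0.7905 -0.2448  0.032 ]
```

View pics/above.png

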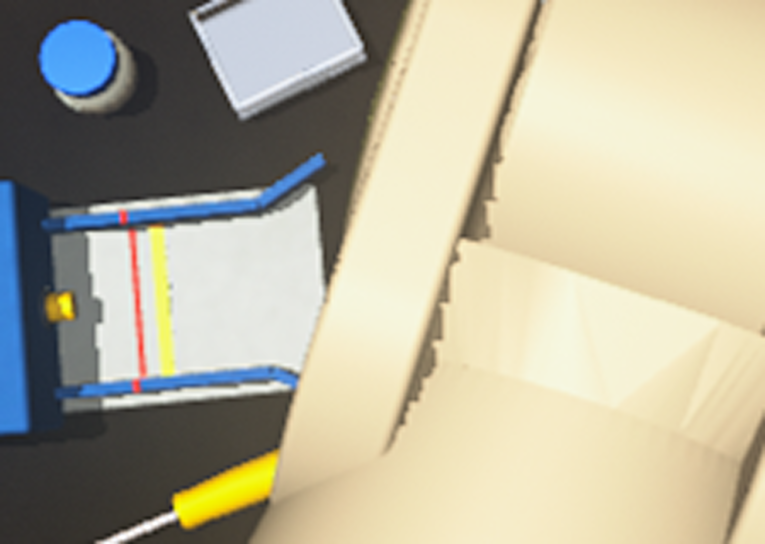

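The top view is now hidden by the arm (the bay is still visible and undisturbed), so I'll use the scene camera from here. Moving behind the barrel and going down.

Call:
jog_arm(
  moves=[
    {"slide":[-28,12,0],"angular":[0,0,0.5],"fingers":0.47},
    {"slide":[-56,24,0],"angular":[0,0,0.5],"fingers":0.47},
    {"slide":[-56,24,30],"angular":[0,0,0.5],"fingers":0.47},
    {"slide":[-56,24,65],"angular":[0,0,0.5],"fingers":0.47},
    {"slide":[-56,24,100],"angular":[0,0,0.5],"fingers":0.47},
    {"slide":[-56,24,135],"angular":[0,0,0.5],"fingers":0.47},
    {"slide":[-56,24,160],"angular":[0,0,0.5],"fingers":0.47},
    {"slide":[-56,24,180],"angular":[0,0,0.5],"fingers":0.47},
    {"slide":[-56,24,187],"angular":[0,0,0.5],"fingers":0.47},
    {"slide":[-56,24,187],"angular":[0,0,0.5],"fingers":0.47},
  ],
)

```text
clock: 3.55
tcp_pos: [0.5767, -0.1561, 0.0319]
orientation: [-0.002, 0.676, 0.737, -0.001]
wrist_force: [0.2, 0.2, -0.3]
finger_gap: 0.0454
grip_force: 0.0
```

```bash
python3 -c "
from h import *
goto([.5785,-.16,.032])
p=read_camera('scene')
for r in tip_of('barrel_center',p)[:5]: print(r['p'],np.round(r['point']),at(p,r['point'],.032))
save(p,'down.png',(180,90,460,300),2.8)"
```

```text
tcp [ 0.5767 -0.1561  0.0319] slide [-4.   1.5 -0.1] ang [-0.2  -0.12  0.24] gap 0.0454 F [ 0.16  0.21 -0.29] t 3.55
0.94 [188. 199.] [ 0.7927 -0.2397  0.032 ]
0.93 [271. 127.] [ 0.4753 -0.3353  0.032 ]
0.78 [315. 188.] [ 0.5861 -0.0733  0.032 ]
0.58 [315. 148.] [ 0.4707 -0.1839  0.032 ]
```

View pics/down.png

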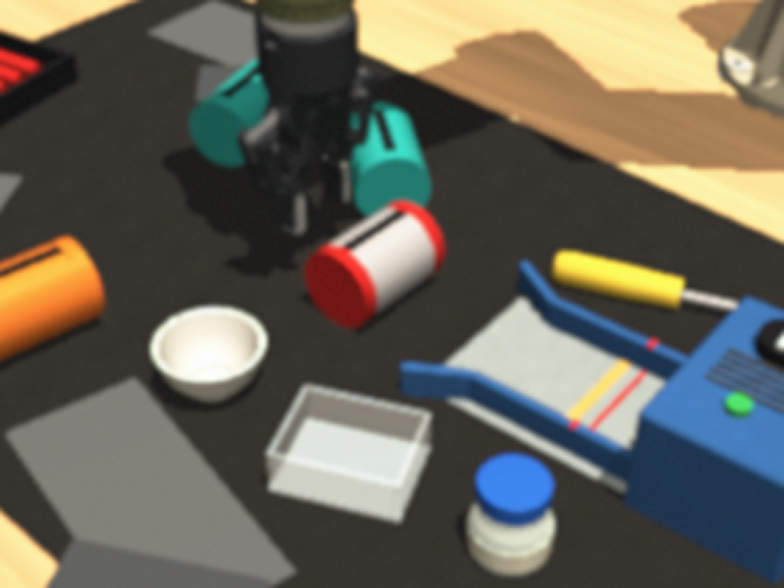

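The fingers (crop 270–345, 200) stand clear behind the steel barrel at (375,262). The bay lies ahead and nothing else has moved. Approaching slowly to contact.

Call:
jog_arm(
  moves=[
    {"slide":[6,1,0],"fingers":0.47},
    {"slide":[12,1.5,0],"fingers":0.47},
    {"slide":[17,1.5,0],"fingers":0.47},
    {"slide":[19,1.5,0],"fingers":0.47},
    {"slide":[20,1.5,0],"fingers":0.47},
    {"slide":[21,1.5,0],"fingers":0.47},
    {"slide":[22,1.5,0],"fingers":0.47},
    {"slide":[23,1.5,0],"fingers":0.47},
    {"slide":[24,1.5,0],"fingers":0.47},
    {"slide":[25,1.5,0],"fingers":0.47},
  ],
)

```text
schema error: expected keys fingers, slide, angular
```

Call:
jog_arm(
  moves=[
    {"slide":[1,0,0],"fingers":0.47},
    {"slide":[2,0,0],"fingers":0.47},
    {"slide":[3.2,0,0],"fingers":0.47},
    {"slide":[4.6,0,0],"fingers":0.47},
    {"slide":[6.2,0,0],"fingers":0.47},
    {"slide":[8,0,0],"fingers":0.47},
    {"slide":[10,0,0],"fingers":0.47},
    {"slide":[12,0,0],"fingers":0.47},
    {"slide":[14,0,0],"fingers":0.47},
    {"slide":[16,0,0],"fingers":0.47},
  ],
)

```text
schema error: expected keys fingers, slide, angular
```

```bash
cat >> h.py <<'E'
def look():
    s=get_state();v=np.array(s["tcp_pos"])-M;N=np.array([.9967,.081,0])
    print("tcp along/lat mm",(v@D*1e3).round(1),(v@N*1e3).round(1),"push",round(-float(np.array(s["wrist_force"])@D),2),"t",round(s["clock"],2))
    goto(M+D*(v@D)+np.array([0,0,.032]))
    p=read_camera('scene')
    for r in tip_of('barrel_center',p)[:5]:
        w=at(p,r['point'],.032)-M
        if abs(w@N)<.03: print("barrel p",round(r['p'],2),"along/lat",(w@D*1e3).round(1),(w@N*1e3).round(1))
    return p
E
python3 -c "
from h import *
look()"
```

```text
tcp along/lat mm -282.1 0.8 push 0.02 t 3.65
tcp [ 0.5791 -0.1576  0.0347] slide [ 0.  -0.8  2.7] ang [0.07 0.03 0.21] gap 0.045 F [0.31 0.01 0.02] t 3.65
barrel p 0.67 along/lat -208.1 -3.2
```

Call:
jog_arm(
  moves=[
    {"slide":[6,0,1],"angular":[0,0,0],"fingers":0.47},
    {"slide":[12,0,2],"angular":[0,0,0],"fingers":0.47},
    {"slide":[17,0,2],"angular":[0,0,0],"fingers":0.47},
    {"slide":[20,0,2],"angular":[0,0,0],"fingers":0.47},
    {"slide":[22,0,2],"angular":[0,0,0],"fingers":0.47},
    {"slide":[23,0,2],"angular":[0,0,0],"fingers":0.47},
    {"slide":[24,0,2],"angular":[0,0,0],"fingers":0.47},
    {"slide":[25,0,2],"angular":[0,0,0],"fingers":0.47},
    {"slide":[26,0,2],"angular":[0,0,0],"fingers":0.47},
    {"slide":[27,0,2],"angular":[0,0,0],"fingers":0.47},
  ],
)

```text
clock: 4.58
tcp_pos: [0.5763, -0.1314, 0.0313]
orientation: [-0.0, 0.677, 0.736, 0.0]
wrist_force: [0.2, 0.5, -0.3]
finger_gap: 0.045
grip_force: 0.0
```

Call:
jog_arm(
  moves=[
    {"slide":[1,0,0],"angular":[0,0,0],"fingers":0.47},
    {"slide":[2,0,0],"angular":[0,0,0],"fingers":0.47},
    {"slide":[3.2,0,0],"angular":[0,0,0],"fingers":0.47},
    {"slide":[4.6,0,0],"angular":[0,0,0],"fingers":0.47},
    {"slide":[6.2,0,0],"angular":[0,0,0],"fingers":0.47},
    {"slide":[8,0,0],"angular":[0,0,0],"fingers":0.47},
    {"slide":[10,0,0],"angular":[0,0,0],"fingers":0.47},
    {"slide":[12,0,0],"angular":[0,0,0],"fingers":0.47},
    {"slide":[14,0,0],"angular":[0,0,0],"fingers":0.47},
    {"slide":[16,0,0],"angular":[0,0,0],"fingers":0.47},
  ],
)

```text
clock: 5.42
tcp_pos: [0.5749, -0.1152, 0.0313]
orientation: [-0.0, 0.677, 0.736, 0.0]
wrist_force: [-0.3, -0.1, 0.9]
finger_gap: 0.0454
grip_force: 0.2
```

```bash
python3 -c "
from h import *
look()"
```

```text
tcp along/lat mm -239.4 -0.0 push 0.04 t 5.42
tcp [ 0.5749 -0.1152  0.0313] slide [ 0.   0.  -0.7] ang [-0.   -0.01  0.13] gap 0.0454 F [-0.32 -0.07  0.87] t 5.4167
barrel p 0.75 along/lat -186.9 11.4
```

Call:
jog_arm(
  moves=[
    {"slide":[2.5,0,0],"angular":[0,0,0],"fingers":0.47},
    {"slide":[5,0,0],"angular":[0,0,0],"fingers":0.47},
    {"slide":[7.5,0,0],"angular":[0,0,0],"fingers":0.47},
    {"slide":[10,0,0],"angular":[0,0,0],"fingers":0.47},
    {"slide":[12.5,0,0],"angular":[0,0,0],"fingers":0.47},
    {"slide":[15,0,0],"angular":[0,0,0],"fingers":0.47},
    {"slide":[17.5,0,0],"angular":[0,0,0],"fingers":0.47},
    {"slide":[20,0,0],"angular":[0,0,0],"fingers":0.47},
    {"slide":[22.5,0,0],"angular":[0,0,0],"fingers":0.47},
    {"slide":[25,0,0],"angular":[0,0,0],"fingers":0.47},
  ],
)

```text
clock: 6.35
tcp_pos: [0.5729, -0.0903, 0.0314]
orientation: [-0.0, 0.677, 0.736, 0.0]
wrist_force: [0.3, 0.0, 0.6]
finger_gap: 0.0451
grip_force: 0.2
```

```bash
python3 -c "
from h import *
p=look()
save(p,'roll.png',(240,110,460,280),3.4)"
```

```text
tcp along/lat mm -214.5 -0.0 push -0.01 t 6.35
tcp [ 0.5729 -0.0903  0.0314] slide [ 0.   0.  -0.6] ang [ 0.   -0.    0.13] gap 0.0451 F [0.34 0.04 0.63] t 6.35
```

View pics/roll.png

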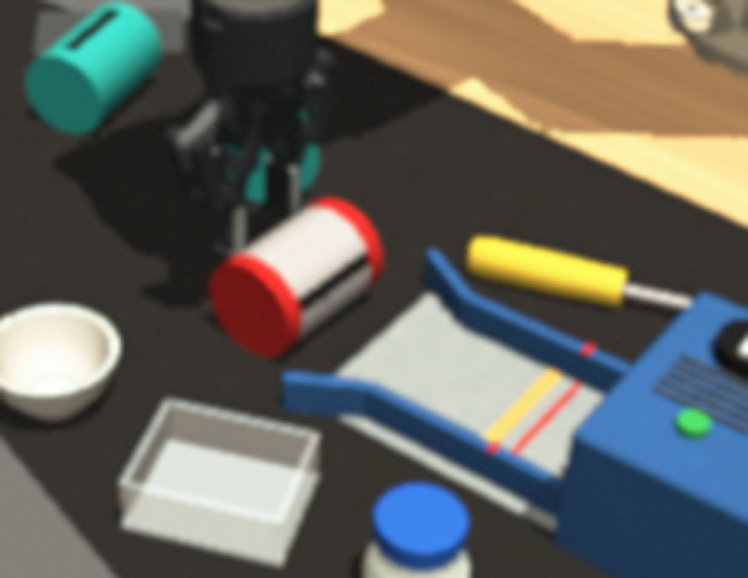

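The barrel (crop 298,275) is rolling just ahead of the fingers toward the bay mouth, with rail ends at (290,385) and (435,255). Nothing else is disturbed. I'll check its lateral offset from the near red end face at (255,305).

```bash
python3 -c "
from h import *
p=read_camera('scene');N=np.array([.9967,.081,0])
# near end face = leftmost/lowest saturated red blob of barrel
im=p['color'].astype(int);m=((im[...,0]>95)&(im[...,1]<60)&(im[...,2]<60)).astype(np.uint8);m[:,:280]=0;m[:,365:]=0;m[:160]=0
n,l,st,c=cv2.connectedComponentsWithStats(m)
for i in range(1,n):
  if st[i,4]>60:
    w=at(p,c[i],.032)-M;print(st[i],c[i].round(1),'along/lat',(w@D*1e3).round(1),(w@N*1e3).round(1))
# bay line check
for q,z in(((240+580/3.4,110+384/3.4),0),((240+516/3.4,110+452/3.4),0),((240+289/3.4,110+376/3.4),.026),((240+433/3.4,110+250/3.4),.026)):
    w=at(p,q,z)-M;print((w@D*1e3).round(1),(w@N*1e3).round(1))
"
```

```text
[333 168  21  25 113] [347.3 178.2] along/lat -166.2 -58.1
[303 186  28  29 507] [315.6 200.5] along/lat -171.8 46.6
2.2 -49.3
2.6 25.6
-122.2 78.7
-124.8 -76.4
```

Call:
jog_arm(
  moves=[
    {"slide":[2.5,0,0],"angular":[0,0,0],"fingers":0.47},
    {"slide":[5,0,0],"angular":[0,0,0],"fingers":0.47},
    {"slide":[7.5,0,0],"angular":[0,0,0],"fingers":0.47},
    {"slide":[10,0,0],"angular":[0,0,0],"fingers":0.47},
    {"slide":[12.5,0,0],"angular":[0,0,0],"fingers":0.47},
    {"slide":[15,0,0],"angular":[0,0,0],"fingers":0.47},
    {"slide":[17.5,0,0],"angular":[0,0,0],"fingers":0.47},
    {"slide":[20,0,0],"angular":[0,0,0],"fingers":0.47},
    {"slide":[22.5,0,0],"angular":[0,0,0],"fingers":0.47},
    {"slide":[25,0,0],"angular":[0,0,0],"fingers":0.47},
  ],
)

```text
clock: 7.33
tcp_pos: [0.5708, -0.0653, 0.0314]
orientation: [-0.0, 0.677, 0.736, 0.0]
wrist_force: [-0.1, 0.6, 0.5]
finger_gap: 0.0452
grip_force: 0.2
```

```bash
python3 -c "
from h import *
p=look()"
```

```text
tcp along/lat mm -189.4 -0.1 push -0.56 t 7.33
tcp [ 0.5708 -0.0653  0.0314] slide [ 0.   0.1 -0.6] ang [ 0.   -0.    0.13] gap 0.0452 F [-0.07  0.55  0.47] t 7.3333
barrel p 0.76 along/lat -145.8 7.9
```

Call:
jog_arm(
  moves=[
    {"slide":[3,0,0],"angular":[0,0,0],"fingers":0.47},
    {"slide":[6,0,0],"angular":[0,0,0],"fingers":0.47},
    {"slide":[9,0,0],"angular":[0,0,0],"fingers":0.47},
    {"slide":[12,0,0],"angular":[0,0,0],"fingers":0.47},
    {"slide":[15,0,0],"angular":[0,0,0],"fingers":0.47},
    {"slide":[18,0,0],"angular":[0,0,0],"fingers":0.47},
    {"slide":[21,0,0],"angular":[0,0,0],"fingers":0.47},
    {"slide":[24,0,0],"angular":[0,0,0],"fingers":0.47},
    {"slide":[27,0,0],"angular":[0,0,0],"fingers":0.47},
    {"slide":[30,0,0],"angular":[0,0,0],"fingers":0.47},
  ],
)

```text
clock: 8.27
tcp_pos: [0.5686, -0.0362, 0.0317]
orientation: [0.001, 0.677, 0.736, -0.0]
wrist_force: [-1.5, -5.3, 4.6]
finger_gap: 0.0453
grip_force: 3.4
```

Call:
jog_arm(
  moves=[
    {"slide":[3,0,0],"angular":[0,0,0],"fingers":0.47},
    {"slide":[6,0,0],"angular":[0,0,0],"fingers":0.47},
    {"slide":[9,0,0],"angular":[0,0,0],"fingers":0.47},
    {"slide":[12,0,0],"angular":[0,0,0],"fingers":0.47},
    {"slide":[15,0,0],"angular":[0,0,0],"fingers":0.47},
    {"slide":[18,0,0],"angular":[0,0,0],"fingers":0.47},
    {"slide":[21,0,0],"angular":[0,0,0],"fingers":0.47},
    {"slide":[24,0,0],"angular":[0,0,0],"fingers":0.47},
    {"slide":[27,0,0],"angular":[0,0,0],"fingers":0.47},
    {"slide":[30,0,0],"angular":[0,0,0],"fingers":0.47},
  ],
)

```text
clock: 9.1
tcp_pos: [0.5655, -0.0052, 0.0311]
orientation: [-0.0, 0.677, 0.736, -0.0]
wrist_force: [-0.3, 0.4, 0.7]
finger_gap: 0.0454
grip_force: 0.7
```

```bash
python3 -c "
from h import *
p=look()
save(p,'rails.png',(280,110,480,280),3.5)"
```

```text
tcp along/lat mm -129.1 -0.4 push -0.37 t 9.1
tcp [ 0.5655 -0.0052  0.0311] slide [ 0.   0.4 -0.9] ang [-0.03 -0.02  0.15] gap 0.0454 F [-0.31  0.35  0.72] t 9.1
barrel p 0.93 along/lat -84.1 5.4
barrel p 0.54 along/lat 23.0 25.5
```

View pics/rails.png

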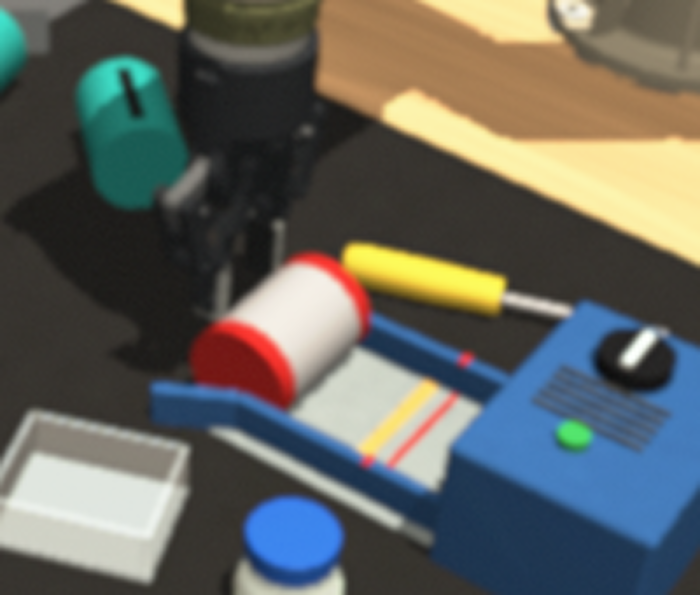

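The barrel (crop 285,330) is between the rails and square to the fingers, short of the lip at (400,415). The rest is undisturbed.

Call:
jog_arm(
  moves=[
    {"slide":[3,0,0],"angular":[0,0,0],"fingers":0.47},
    {"slide":[6,0,0],"angular":[0,0,0],"fingers":0.47},
    {"slide":[9,0,0],"angular":[0,0,0],"fingers":0.47},
    {"slide":[12,0,0],"angular":[0,0,0],"fingers":0.47},
    {"slide":[15,0,0],"angular":[0,0,0],"fingers":0.47},
    {"slide":[18,0,0],"angular":[0,0,0],"fingers":0.47},
    {"slide":[21,0,0],"angular":[0,0,0],"fingers":0.47},
    {"slide":[24,0,0],"angular":[0,0,0],"fingers":0.47},
    {"slide":[27,0,0],"angular":[0,0,0],"fingers":0.47},
    {"slide":[30,0,0],"angular":[0,0,0],"fingers":0.47},
  ],
)

```text
clock: 10.03
tcp_pos: [0.5633, 0.0244, 0.0314]
orientation: [0.0, 0.677, 0.736, 0.0]
wrist_force: [-0.2, -1.0, 0.7]
finger_gap: 0.0456
grip_force: 0.5
```

Call:
jog_arm(
  moves=[
    {"slide":[2.5,0,0],"angular":[0,0,0],"fingers":0.47},
    {"slide":[5,0,0],"angular":[0,0,0],"fingers":0.47},
    {"slide":[7.5,0,0],"angular":[0,0,0],"fingers":0.47},
    {"slide":[9.5,0,0],"angular":[0,0,0],"fingers":0.47},
    {"slide":[11.5,0,0],"angular":[0,0,0],"fingers":0.47},
    {"slide":[13.5,0,0],"angular":[0,0,0],"fingers":0.47},
    {"slide":[15,0,0],"angular":[0,0,0],"fingers":0.47},
    {"slide":[16.5,0,0],"angular":[0,0,0],"fingers":0.47},
    {"slide":[18,0,0],"angular":[0,0,0],"fingers":0.47},
    {"slide":[19,0,0],"angular":[0,0,0],"fingers":0.47},
  ],
)

```text
clock: 10.87
tcp_pos: [0.5617, 0.0432, 0.0314]
orientation: [-0.0, 0.677, 0.736, 0.0]
wrist_force: [0.7, -0.0, -0.9]
finger_gap: 0.0455
grip_force: 0.0
```

```bash
python3 -c "
from h import *
p=look()"
```

```text
tcp along/lat mm -80.6 -0.3 push 0.07 t 10.87
tcp [0.5617 0.0432 0.0314] slide [ 0.   0.3 -0.6] ang [ 0.   -0.01  0.13] gap 0.0455 F [ 0.66 -0.02 -0.86] t 10.8667
barrel p 0.88 along/lat -36.3 6.4
```

Call:
jog_arm(
  moves=[
    {"slide":[1,0,0],"angular":[0,0,0],"fingers":0.47},
    {"slide":[2,0,0],"angular":[0,0,0],"fingers":0.47},
    {"slide":[3,0,0],"angular":[0,0,0],"fingers":0.47},
    {"slide":[4,0,0],"angular":[0,0,0],"fingers":0.47},
    {"slide":[5,0,0],"angular":[0,0,0],"fingers":0.47},
    {"slide":[6,0,0],"angular":[0,0,0],"fingers":0.47},
    {"slide":[7,0,0],"angular":[0,0,0],"fingers":0.47},
    {"slide":[8,0,0],"angular":[0,0,0],"fingers":0.47},
    {"slide":[8.5,0,0],"angular":[0,0,0],"fingers":0.47},
    {"slide":[9,0,0],"angular":[0,0,0],"fingers":0.47},
  ],
)

```text
clock: 11.8
tcp_pos: [0.5609, 0.0521, 0.0313]
orientation: [-0.0, 0.677, 0.736, 0.0]
wrist_force: [-0.6, -0.4, 0.2]
finger_gap: 0.0453
grip_force: 0.1
```

Call:
jog_arm(
  moves=[
    {"slide":[0.5,0,0],"angular":[0,0,0],"fingers":0.47},
    {"slide":[1,0,0],"angular":[0,0,0],"fingers":0.47},
    {"slide":[1.5,0,0],"angular":[0,0,0],"fingers":0.47},
    {"slide":[2,0,0],"angular":[0,0,0],"fingers":0.47},
  ],
)

```text
clock: 12.13
tcp_pos: [0.5608, 0.054, 0.0314]
orientation: [0.0, 0.677, 0.736, 0.0]
wrist_force: [0.5, 0.6, 0.4]
finger_gap: 0.0455
grip_force: 0.2
```

```bash
python3 -c "
from h import *
p=look()"
```

```text
tcp along/lat mm -69.7 -0.3 push -0.56 t 12.13
tcp [0.5608 0.054  0.0314] slide [ 0.   0.3 -0.6] ang [ 0.   -0.    0.12] gap 0.0455 F [0.46 0.6  0.38] t 12.1333
barrel p 0.92 along/lat -23.5 9.8
```

Call:
jog_arm(
  moves=[
    {"slide":[0.4,0,0],"angular":[0,0,0],"fingers":0.47},
    {"slide":[0.8,0,0],"angular":[0,0,0],"fingers":0.47},
    {"slide":[1.2,0,0],"angular":[0,0,0],"fingers":0.47},
    {"slide":[1.6,0,0],"angular":[0,0,0],"fingers":0.47},
    {"slide":[2,0,0],"angular":[0,0,0],"fingers":0.47},
  ],
)

```text
clock: 12.65
tcp_pos: [0.5608, 0.0552, 0.0318]
orientation: [0.001, 0.677, 0.736, -0.0]
wrist_force: [-2.2, -5.8, 5.3]
finger_gap: 0.0451
grip_force: 3.5
```

Call:
jog_arm(
  moves=[
    {"slide":[0.4,0,0],"angular":[0,0,0],"fingers":0.47},
    {"slide":[0.8,0,0],"angular":[0,0,0],"fingers":0.47},
    {"slide":[1.2,0,0],"angular":[0,0,0],"fingers":0.47},
    {"slide":[1.6,0,0],"angular":[0,0,0],"fingers":0.47},
    {"slide":[2,0,0],"angular":[0,0,0],"fingers":0.47},
  ],
)

```text
clock: 13.07
tcp_pos: [0.5608, 0.0562, 0.0324]
orientation: [0.001, 0.677, 0.736, -0.001]
wrist_force: [-2.0, -8.6, 9.3]
finger_gap: 0.0455
grip_force: 5.9
```

Call:
jog_arm(
  moves=[
    {"slide":[0.4,0,0],"angular":[0,0,0],"fingers":0.47},
    {"slide":[0.8,0,0],"angular":[0,0,0],"fingers":0.47},
    {"slide":[1.2,0,0],"angular":[0,0,0],"fingers":0.47},
    {"slide":[1.6,0,0],"angular":[0,0,0],"fingers":0.47},
    {"slide":[2,0,0],"angular":[0,0,0],"fingers":0.47},
  ],
)

```text
clock: 13.48
tcp_pos: [0.5609, 0.0574, 0.033]
orientation: [0.002, 0.678, 0.735, -0.001]
wrist_force: [-3.8, -11.6, 12.3]
finger_gap: 0.045
grip_force: 8.1
```

Call:
jog_arm(
  moves=[
    {"slide":[0.3,0,0],"angular":[0,0,0],"fingers":0.47},
    {"slide":[0.6,0,0],"angular":[0,0,0],"fingers":0.47},
    {"slide":[0.9,0,0],"angular":[0,0,0],"fingers":0.47},
    {"slide":[1.2,0,0],"angular":[0,0,0],"fingers":0.47},
    {"slide":[1.5,0,0],"angular":[0,0,0],"fingers":0.47},
  ],
)

```text
clock: 13.9
tcp_pos: [0.5612, 0.0583, 0.0334]
orientation: [0.003, 0.678, 0.735, -0.001]
wrist_force: [-3.1, -12.4, 14.4]
finger_gap: 0.0453
grip_force: 9.1
```

```bash
python3 -c "
from h import *
p=look()"
```

```text
tcp along/lat mm -65.4 0.4 push 12.06 t 13.9
tcp [0.5612 0.0583 0.0334] slide [ 0.  -0.4  1.4] ang [0.11 0.36 0.01] gap 0.0453 F [ -3.13 -12.35  14.43] t 13.9
barrel p 0.77 along/lat -17.5 13.7
```

The upward reaction of 14 N shows the knuckles are pressing high on the barrel. I'll ease back, shut the fingers (which puts the pads further forward), raise the hand a little and tilt the tips ahead.

Call:
jog_arm(
  moves=[
    {"slide":[-2,0,0],"angular":[0,0,0],"fingers":0.47},
    {"slide":[-4,0,0],"angular":[0,0,0],"fingers":0.47},
    {"slide":[-5.5,0,0],"angular":[0,0,0],"fingers":0.47},
    {"slide":[-7,0,0],"angular":[0,0,0],"fingers":0.47},
    {"slide":[-8.5,0,0],"angular":[0,0,0],"fingers":0.47},
    {"slide":[-10,0,0],"angular":[0,0,0],"fingers":0.47},
    {"slide":[-11,0,0],"angular":[0,0,0],"fingers":0.47},
    {"slide":[-12,0,0],"angular":[0,0,0],"fingers":0.47},
    {"slide":[-12,0,0],"angular":[0,0,0],"fingers":0.47},
    {"slide":[-12,0,0],"angular":[0,0,0],"fingers":0.47},
  ],
)

```text
clock: 14.83
tcp_pos: [0.561, 0.0496, 0.0313]
orientation: [-0.0, 0.677, 0.736, 0.0]
wrist_force: [-0.1, 0.9, -0.0]
finger_gap: 0.0452
grip_force: 0.0
```

Call:
jog_arm(
  moves=[
    {"slide":[-10,0,-2],"angular":[0,0,0],"fingers":0.47},
    {"slide":[-20,0,-4],"angular":[0,0,0],"fingers":0.6},
    {"slide":[-30,0,-6],"angular":[0,4,0],"fingers":0.8},
    {"slide":[-32,0,-6],"angular":[0,8,0],"fingers":1},
    {"slide":[-32,0,-6],"angular":[0,8,0],"fingers":1},
    {"slide":[-32,0,-6],"angular":[0,8,0],"fingers":1},
    {"slide":[-32,0,-6],"angular":[0,8,0],"fingers":1},
  ],
)

```text
clock: 15.42
tcp_pos: [0.5638, 0.017, 0.0374]
orientation: [-0.051, 0.676, 0.734, 0.047]
wrist_force: [-0.3, -0.1, -0.6]
finger_gap: 0.0001
grip_force: 0.0
```

```bash
python3 -c "
from h import *
p=look()
save(p,'shut.png',(300,110,470,250),4.2)"
```

```text
tcp along/lat mm -106.8 -0.4 push 0.03 t 15.42
tcp [0.5638 0.017  0.0374] slide [-0.7  0.4  5.3] ang [-0.01 -7.95  0.07] gap 0.0001 F [-0.31 -0.05 -0.57] t 15.4167
barrel p 0.66 along/lat -25.2 6.7
```

View pics/shut.png

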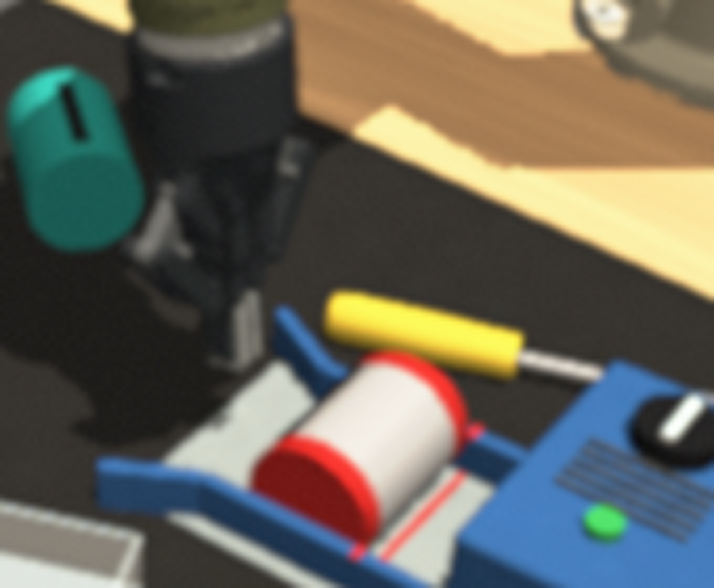

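The fingers are shut and tilted (crop 235,350). The barrel (365,445) rests against the lip in front of the red line, square between the rails. I'll push again, advancing level with slide (0.99, 0, 0.139) per mm.

Call:
jog_arm(
  moves=[
    {"slide":[6,0,0.8],"angular":[0,0,0],"fingers":1},
    {"slide":[12,0,1.7],"angular":[0,0,0],"fingers":1},
    {"slide":[18,0,2.5],"angular":[0,0,0],"fingers":1},
    {"slide":[23,0,3.2],"angular":[0,0,0],"fingers":1},
    {"slide":[26,0,3.6],"angular":[0,0,0],"fingers":1},
    {"slide":[28,0,3.9],"angular":[0,0,0],"fingers":1},
    {"slide":[29,0,4.1],"angular":[0,0,0],"fingers":1},
    {"slide":[30,0,4.2],"angular":[0,0,0],"fingers":1},
    {"slide":[31,0,4.3],"angular":[0,0,0],"fingers":1},
    {"slide":[32,0,4.5],"angular":[0,0,0],"fingers":1},
  ],
)

```text
clock: 16.35
tcp_pos: [0.5612, 0.0497, 0.0374]
orientation: [-0.051, 0.676, 0.734, 0.047]
wrist_force: [-0.4, -0.3, 0.6]
finger_gap: -0.0003
grip_force: 0.0
```

Call:
jog_arm(
  moves=[
    {"slide":[0.7,0,0.1],"angular":[0,0,0],"fingers":1},
    {"slide":[1.4,0,0.2],"angular":[0,0,0],"fingers":1},
    {"slide":[2.1,0,0.3],"angular":[0,0,0],"fingers":1},
    {"slide":[2.8,0,0.4],"angular":[0,0,0],"fingers":1},
  ],
)

```text
clock: 16.68
tcp_pos: [0.5609, 0.0526, 0.0374]
orientation: [-0.051, 0.675, 0.734, 0.047]
wrist_force: [0.4, -0.5, 0.7]
finger_gap: 0.0
grip_force: 0.0
```

Call:
jog_arm(
  moves=[
    {"slide":[0.5,0,0.07],"angular":[0,0,0],"fingers":1},
    {"slide":[1,0,0.14],"angular":[0,0,0],"fingers":1},
    {"slide":[1.5,0,0.21],"angular":[0,0,0],"fingers":1},
    {"slide":[2,0,0.28],"angular":[0,0,0],"fingers":1},
  ],
)

```text
clock: 17.02
tcp_pos: [0.5607, 0.0547, 0.0374]
orientation: [-0.051, 0.675, 0.734, 0.047]
wrist_force: [-0.9, 0.1, 0.2]
finger_gap: 0.0001
grip_force: 0.0
```

Call:
jog_arm(
  moves=[
    {"slide":[0.5,0,0.07],"angular":[0,0,0],"fingers":1},
    {"slide":[1,0,0.14],"angular":[0,0,0],"fingers":1},
    {"slide":[1.5,0,0.21],"angular":[0,0,0],"fingers":1},
    {"slide":[2,0,0.28],"angular":[0,0,0],"fingers":1},
  ],
)

```text
clock: 17.35
tcp_pos: [0.5606, 0.0567, 0.0374]
orientation: [-0.051, 0.675, 0.734, 0.047]
wrist_force: [0.1, 0.4, 0.1]
finger_gap: 0.0001
grip_force: 0.0
```

Call:
jog_arm(
  moves=[
    {"slide":[0.5,0,0.07],"angular":[0,0,0],"fingers":1},
    {"slide":[1,0,0.14],"angular":[0,0,0],"fingers":1},
    {"slide":[1.5,0,0.21],"angular":[0,0,0],"fingers":1},
    {"slide":[2,0,0.28],"angular":[0,0,0],"fingers":1},
  ],
)

```text
clock: 17.68
tcp_pos: [0.5604, 0.0587, 0.0374]
orientation: [-0.051, 0.675, 0.734, 0.047]
wrist_force: [-1.1, -0.4, 0.6]
finger_gap: -0.0003
grip_force: 0.0
```

Call:
jog_arm(
  moves=[
    {"slide":[0.5,0,0.07],"angular":[0,0,0],"fingers":1},
    {"slide":[1,0,0.14],"angular":[0,0,0],"fingers":1},
    {"slide":[1.5,0,0.21],"angular":[0,0,0],"fingers":1},
    {"slide":[2,0,0.28],"angular":[0,0,0],"fingers":1},
  ],
)

```text
clock: 18.02
tcp_pos: [0.5603, 0.06, 0.0376]
orientation: [-0.051, 0.676, 0.734, 0.047]
wrist_force: [-1.3, -3.7, 4.1]
finger_gap: -0.0001
grip_force: 2.7
```

Call:
jog_arm(
  moves=[
    {"slide":[0.5,0,0.07],"angular":[0,0,0],"fingers":1},
    {"slide":[1,0,0.14],"angular":[0,0,0],"fingers":1},
    {"slide":[1.5,0,0.21],"angular":[0,0,0],"fingers":1},
    {"slide":[2,0,0.28],"angular":[0,0,0],"fingers":1},
  ],
)

```text
clock: 18.35
tcp_pos: [0.5603, 0.0612, 0.0383]
orientation: [-0.05, 0.676, 0.734, 0.046]
wrist_force: [-2.3, -7.6, 9.9]
finger_gap: 0.0001
grip_force: 5.8
```

Call:
jog_arm(
  moves=[
    {"slide":[0.5,0,0.07],"angular":[0,0,0],"fingers":1},
    {"slide":[1,0,0.14],"angular":[0,0,0],"fingers":1},
    {"slide":[1.5,0,0.21],"angular":[0,0,0],"fingers":1},
    {"slide":[2,0,0.28],"angular":[0,0,0],"fingers":1},
  ],
)

```text
clock: 18.68
tcp_pos: [0.5603, 0.0623, 0.0389]
orientation: [-0.049, 0.676, 0.734, 0.046]
wrist_force: [-4.6, -10.4, 14.3]
finger_gap: -0.0001
grip_force: 8.4
```

```bash
python3 -c "
from h import *
p=look();s=get_state();print(s['ft_torque'],s['wrist_force'])
F=np.array(s['wrist_force']);t=np.array(s['ft_torque']);D3=D;N=np.array([.9967,.081,0])
print('F along,lat,up',F@D,F@N,F[2],'T along,lat,up',t@D,t@N,t[2])
r0=np.cross(F,t)/(F@F);print('closest point r (along,lat,up)',r0@D,r0@N,r0[2])
save(p,'push.png',(320,120,460,230),5)"
```

```text
tcp along/lat mm -61.3 -0.2 push 10.03 t 18.68
tcp [0.5603 0.0623 0.0389] slide [-0.9  0.2  6.8] ang [ 0.04 -7.74  0.04] gap -0.0001 F [ -4.59 -10.44  14.31] t 18.6833
barrel p 0.92 along/lat -22.5 6.0
barrel p 0.69 along/lat -27.4 2.8
[-1.64094381  0.86180211  0.17603416] [ -4.34073823 -10.11900765  10.71429952]
F along,lat,up -9.734015128105343 -5.14605341034687 10.714299518880354 T along,lat,up 0.9918746128041592 -1.5657227255576482 0.17603415908360553
closest point r (along,lat,up) -0.06723539547306755 -0.05228415090828586 -0.08619820168597113
```

View pics/push.png

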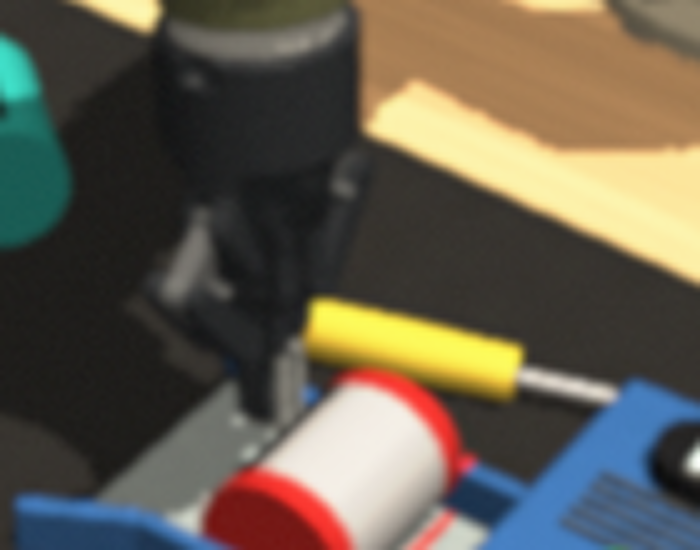

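The barrel (crop 335,465) is on the lip with the finger pads right behind it. The up-force is pad friction: the rear of a rolling barrel climbs and the pads grip it. So I'll back off, lower, and then push forward while rising with the barrel's surface.

Call:
jog_arm(
  moves=[
    {"slide":[-2,0,-0.3],"angular":[0,0,0],"fingers":1},
    {"slide":[-4,0,-0.6],"angular":[0,0,0],"fingers":1},
    {"slide":[-6,0,-0.8],"angular":[0,0,0],"fingers":1},
    {"slide":[-8,0,-1.1],"angular":[0,0,0],"fingers":1},
    {"slide":[-10,0,-1.4],"angular":[0,0,0],"fingers":1},
    {"slide":[-12,0,-1.7],"angular":[0,0,0],"fingers":1},
    {"slide":[-15,0,-2.1],"angular":[0,0,0],"fingers":1},
    {"slide":[-16,0,4],"angular":[0,0,0],"fingers":1},
    {"slide":[-17,0,10],"angular":[0,0,0],"fingers":1},
    {"slide":[-17,0,10],"angular":[0,0,0],"fingers":1},
  ],
)

```text
clock: 19.62
tcp_pos: [0.5601, 0.0494, 0.0235]
orientation: [-0.052, 0.675, 0.734, 0.047]
wrist_force: [-0.2, 0.2, -0.4]
finger_gap: 0.0
grip_force: 0.0
```

```bash
python3 -c "
from h import *
p=look();N=np.array([.9967,.081,0])
im=p['color'].astype(int);m=((im[...,0]>95)&(im[...,1]<60)&(im[...,2]<60)).astype(np.uint8);m[:,:340]=0;m[:,400:]=0;m[:190]=0
n,l,st,c=cv2.connectedComponentsWithStats(m)
for i in range(1,n):
  if st[i,4]>60:
    w=at(p,c[i],.032)-M;print(st[i],c[i].round(1),'along/lat',(w@D*1e3).round(1),(w@N*1e3).round(1))
"
```

```text
tcp along/lat mm -74.2 -1.5 push -0.22 t 19.62
tcp [0.5601 0.0494 0.0235] slide [ 1.2  1.4 -8.4] ang [-0.14 -8.03  0.11] gap 0.0 F [-0.15  0.21 -0.42] t 19.6167
barrel p 0.9 along/lat -27.3 11.8
[360 214  30  26 404] [374.9 225.7] along/lat -33.3 35.4
```

Call:
jog_arm(
  moves=[
    {"slide":[0.7,0,0.1],"angular":[0,0,0],"fingers":1},
    {"slide":[1.4,0,0.2],"angular":[0,0,0],"fingers":1},
    {"slide":[2.1,0,0.3],"angular":[0,0,0],"fingers":1},
    {"slide":[2.8,0,0.4],"angular":[0,0,0],"fingers":1},
  ],
)

```text
clock: 20.05
tcp_pos: [0.5611, 0.0523, 0.0253]
orientation: [-0.051, 0.675, 0.734, 0.047]
wrist_force: [0.3, 0.1, 0.9]
finger_gap: 0.0001
grip_force: 0.0
```

Call:
jog_arm(
  moves=[
    {"slide":[0.6,0,0.1],"angular":[0,0,0],"fingers":1},
    {"slide":[1.2,0,0.2],"angular":[0,0,0],"fingers":1},
    {"slide":[1.8,0,0.3],"angular":[0,0,0],"fingers":1},
    {"slide":[2.4,0,0.3],"angular":[0,0,0],"fingers":1},
  ],
)

```text
clock: 20.38
tcp_pos: [0.561, 0.0539, 0.0254]
orientation: [-0.051, 0.676, 0.734, 0.047]
wrist_force: [-0.5, -4.0, 2.1]
finger_gap: -0.0004
grip_force: 2.2
```

Call:
jog_arm(
  moves=[
    {"slide":[0.6,0,0.1],"angular":[0,0,0],"fingers":1},
    {"slide":[1.2,0,0.2],"angular":[0,0,0],"fingers":1},
    {"slide":[1.8,0,0.3],"angular":[0,0,0],"fingers":1},
  ],
)

```text
clock: 20.63
tcp_pos: [0.5613, 0.0549, 0.0257]
orientation: [-0.05, 0.676, 0.734, 0.047]
wrist_force: [-0.8, -6.7, 5.9]
finger_gap: -0.0005
grip_force: 3.7
```

Call:
jog_arm(
  moves=[
    {"slide":[0.4,0,-0.5],"angular":[0,0,0],"fingers":1},
    {"slide":[0.8,0,-1],"angular":[0,0,0],"fingers":1},
    {"slide":[1.2,0,-1.4],"angular":[0,0,0],"fingers":1},
    {"slide":[1.7,0,-1.7],"angular":[0,0,0],"fingers":1},
    {"slide":[2.2,0,-2],"angular":[0,0,0],"fingers":1},
  ],
)

```text
clock: 21.05
tcp_pos: [0.5611, 0.0574, 0.028]
orientation: [-0.05, 0.676, 0.734, 0.047]
wrist_force: [-0.7, -5.4, 4.8]
finger_gap: 0.0001
grip_force: 3.5
```

Call:
jog_arm(
  moves=[
    {"slide":[0.5,0,-0.35],"angular":[0,0,0],"fingers":1},
    {"slide":[0.9,0,-0.7],"angular":[0,0,0],"fingers":1},
    {"slide":[1.4,0,-1],"angular":[0,0,0],"fingers":1},
    {"slide":[1.8,0,-1.4],"angular":[0,0,0],"fingers":1},
  ],
)

```text
clock: 21.38
tcp_pos: [0.561, 0.0591, 0.0296]
orientation: [-0.05, 0.676, 0.734, 0.047]
wrist_force: [-0.3, -4.9, 3.2]
finger_gap: -0.0003
grip_force: 3.0
```

Call:
jog_arm(
  moves=[
    {"slide":[0.5,0,-0.35],"angular":[0,0,0],"fingers":1},
    {"slide":[0.9,0,-0.7],"angular":[0,0,0],"fingers":1},
    {"slide":[1.4,0,-1],"angular":[0,0,0],"fingers":1},
    {"slide":[1.8,0,-1.4],"angular":[0,0,0],"fingers":1},
  ],
)

```text
clock: 21.72
tcp_pos: [0.5608, 0.0611, 0.0312]
orientation: [-0.051, 0.675, 0.734, 0.047]
wrist_force: [-0.8, -4.7, 3.9]
finger_gap: 0.0002
grip_force: 3.0
```

Call:
jog_arm(
  moves=[
    {"slide":[0.4,0,-0.3],"angular":[0,0,0],"fingers":1},
    {"slide":[0.8,0,-0.6],"angular":[0,0,0],"fingers":1},
    {"slide":[1.2,0,-0.9],"angular":[0,0,0],"fingers":1},
    {"slide":[1.6,0,-1.2],"angular":[0,0,0],"fingers":1},
  ],
)

```text
clock: 22.05
tcp_pos: [0.5606, 0.0627, 0.0325]
orientation: [-0.051, 0.675, 0.734, 0.048]
wrist_force: [0.5, -3.9, 5.5]
finger_gap: 0.0
grip_force: 3.1
```

Call:
jog_arm(
  moves=[
    {"slide":[0.3,0,-0.2],"angular":[0,0,0],"fingers":1},
    {"slide":[0.6,0,-0.45],"angular":[0,0,0],"fingers":1},
    {"slide":[0.9,0,-0.7],"angular":[0,0,0],"fingers":1},
    {"slide":[1.2,0,-0.9],"angular":[0,0,0],"fingers":1},
  ],
)

```text
clock: 22.38
tcp_pos: [0.5604, 0.064, 0.0333]
orientation: [-0.051, 0.675, 0.734, 0.048]
wrist_force: [2.3, -3.3, 3.2]
finger_gap: -0.0002
grip_force: 2.8
```

Call:
jog_arm(
  moves=[
    {"slide":[0.3,0,-0.2],"angular":[0,0,0],"fingers":1},
    {"slide":[0.6,0,-0.45],"angular":[0,0,0],"fingers":1},
    {"slide":[0.9,0,-0.7],"angular":[0,0,0],"fingers":1},
    {"slide":[1.2,0,-0.9],"angular":[0,0,0],"fingers":1},
  ],
)

```text
clock: 22.72
tcp_pos: [0.5592, 0.0654, 0.0338]
orientation: [-0.052, 0.675, 0.734, 0.047]
wrist_force: [1.2, -1.3, 2.2]
finger_gap: 0.0004
grip_force: 1.2
```

Call:
jog_arm(
  moves=[
    {"slide":[0.3,0,-0.2],"angular":[0,0,0],"fingers":1},
    {"slide":[0.6,0,-0.4],"angular":[0,0,0],"fingers":1},
    {"slide":[0.9,0,-0.6],"angular":[0,0,0],"fingers":1},
    {"slide":[1.2,0,-0.8],"angular":[0,0,0],"fingers":1},
  ],
)

```text
clock: 23.05
tcp_pos: [0.559, 0.0664, 0.0347]
orientation: [-0.052, 0.675, 0.734, 0.047]
wrist_force: [0.8, -0.5, 0.9]
finger_gap: 0.0001
grip_force: 0.2
```

Call:
jog_arm(
  moves=[
    {"slide":[0.3,0,-0.1],"angular":[0,0,0],"fingers":1},
    {"slide":[0.6,0,-0.2],"angular":[0,0,0],"fingers":1},
    {"slide":[0.9,0,-0.3],"angular":[0,0,0],"fingers":1},
    {"slide":[1.2,0,-0.4],"angular":[0,0,0],"fingers":1},
  ],
)

```text
clock: 23.38
tcp_pos: [0.5595, 0.0672, 0.0356]
orientation: [-0.052, 0.675, 0.734, 0.047]
wrist_force: [-0.1, -1.2, 0.1]
finger_gap: -0.0001
grip_force: 0.2
```

```bash
python3 -c "
from h import *
p=look();print([ (round(r['p'],2),np.round(r['point'],1)) for r in look_for('plunger',p)[:2]])"
```

```text
tcp along/lat mm -56.4 -0.6 push 1.17 t 23.38
tcp [0.5595 0.0672 0.0356] slide [-0.5  0.6  3.6] ang [-0.03 -8.01  0.12] gap -0.0001 F [-0.13 -1.19  0.12] t 23.3833
barrel p 0.95 along/lat -15.9 2.6
[]
```

Call:
jog_arm(
  moves=[
    {"slide":[0.3,0,-0.1],"angular":[0,0,0],"fingers":1},
    {"slide":[0.6,0,-0.2],"angular":[0,0,0],"fingers":1},
    {"slide":[0.9,0,-0.2],"angular":[0,0,0],"fingers":1},
    {"slide":[1.2,0,-0.2],"angular":[0,0,0],"fingers":1},
  ],
)

```text
clock: 23.87
tcp_pos: [0.5597, 0.0682, 0.0362]
orientation: [-0.051, 0.675, 0.734, 0.047]
wrist_force: [-0.4, -1.3, 2.2]
finger_gap: 0.0004
grip_force: 1.0
```

Call:
jog_arm(
  moves=[
    {"slide":[0.3,0,0],"angular":[0,0,0],"fingers":1},
    {"slide":[0.6,0,0],"angular":[0,0,0],"fingers":1},
    {"slide":[0.9,0,0],"angular":[0,0,0],"fingers":1},
    {"slide":[1.2,0,0],"angular":[0,0,0],"fingers":1},
  ],
)

```text
clock: 24.2
tcp_pos: [0.5598, 0.0693, 0.0365]
orientation: [-0.051, 0.675, 0.734, 0.047]
wrist_force: [-0.7, -2.4, 3.4]
finger_gap: 0.0001
grip_force: 1.7
```

```bash
python3 -c "
from h import *
p=look();save(p,'over.png',(340,130,460,230),5)"
```

```text
tcp along/lat mm -54.4 -0.1 push 2.3 t 24.2
tcp [0.5598 0.0693 0.0365] slide [-0.6  0.1  4.5] ang [ 0.03 -7.98  0.12] gap 0.0001 F [-0.72 -2.37  3.42] t 24.2
barrel p 0.91 along/lat -15.8 2.9
```

View pics/over.png

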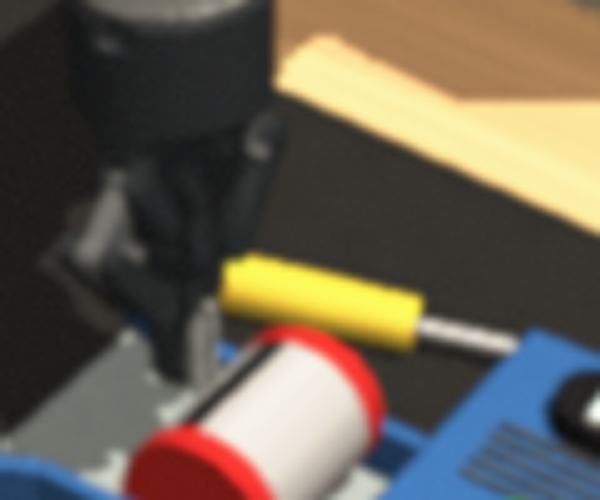

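The barrel (crop 255,420) sits on the lip near the crest, still touching the pads. Continuing forward and up.

Call:
jog_arm(
  moves=[
    {"slide":[0.4,0,-0.4],"angular":[0,0,0],"fingers":1},
    {"slide":[0.8,0,-0.8],"angular":[0,0,0],"fingers":1},
    {"slide":[1.2,0,-1.1],"angular":[0,0,0],"fingers":1},
    {"slide":[1.6,0,-1.4],"angular":[0,0,0],"fingers":1},
  ],
)

```text
clock: 24.63
tcp_pos: [0.559, 0.0712, 0.0376]
orientation: [-0.052, 0.675, 0.734, 0.047]
wrist_force: [-0.8, -0.5, 0.1]
finger_gap: -0.0001
grip_force: 0.1
```

Call:
jog_arm(
  moves=[
    {"slide":[0.4,0,-0.2],"angular":[0,0,0],"fingers":1},
    {"slide":[0.8,0,-0.4],"angular":[0,0,0],"fingers":1},
    {"slide":[1.2,0,-0.6],"angular":[0,0,0],"fingers":1},
    {"slide":[1.6,0,-0.8],"angular":[0,0,0],"fingers":1},
  ],
)

```text
clock: 24.97
tcp_pos: [0.5591, 0.0724, 0.0388]
orientation: [-0.051, 0.675, 0.734, 0.047]
wrist_force: [0.6, -0.4, -0.5]
finger_gap: 0.0
grip_force: 0.1
```

```bash
python3 -c "
from h import *
p=look()"
```

```text
tcp along/lat mm -51.2 -0.5 push 0.44 t 24.97
tcp [0.5591 0.0724 0.0388] slide [-0.9  0.5  6.7] ang [-0.02 -8.01  0.13] gap 0.0 F [ 0.64 -0.39 -0.46] t 24.9667
barrel p 0.92 along/lat -7.9 9.0
```

Call:
jog_arm(
  moves=[
    {"slide":[0,0,0],"angular":[0,0,0],"fingers":1},
    {"slide":[0,0,0],"angular":[0,0,0],"fingers":1},
  ],
)

```text
clock: 25.23
tcp_pos: [0.5593, 0.0724, 0.0389]
orientation: [-0.051, 0.675, 0.734, 0.047]
wrist_force: [0.7, 0.3, -0.1]
finger_gap: 0.0001
grip_force: 0.0
```

```bash
python3 -c "
from h import *
p=look();p=look()
im=p['color'].astype(int);m=((im[...,0]>95)&(im[...,1]<60)&(im[...,2]<60)).astype(np.uint8);m[:,:340]=0;m[:,440:]=0;m[:170]=0
n,l,st,c=cv2.connectedComponentsWithStats(m);print(st[1:])"
```

```text
tcp along/lat mm -51.3 -0.4 push -0.25 t 25.23
tcp [0.5593 0.0724 0.0389] slide [-1.   0.4  6.8] ang [-0.   -8.01  0.13] gap 0.0001 F [ 0.73  0.31 -0.14] t 25.2333
barrel p 0.8 along/lat -14.0 2.6
tcp along/lat mm -51.3 -0.4 push -0.34 t 25.33
tcp [0.5592 0.0723 0.0388] slide [-1.   0.4  6.8] ang [-0.01 -8.01  0.13] gap -0.0004 F [ 0.2   0.36 -0.  ] t 25.3333
barrel p 0.71 along/lat -8.6 9.9
[[393 195   6   5  19]
 [401 197  17  17  66]
 [366 215  30  27 440]
 [415 216   1   3   3]]
```

```bash
cat >> h.py <<'E'
from scipy.optimize import least_squares
N=np.array([.9967,.081,0])
def barrel(p,guess=-8,yawfit=False):
    im=p['color'].astype(int);R,G,B=im[...,0],im[...,1],im[...,2]
    m=((R>90)&(G<.45*R)&(B<.45*R)).astype(np.uint8);m[:,:345]=0;m[:,430:]=0;m[:165]=0;m[245:]=0
    n,l,st,c=cv2.connectedComponentsWithStats(m)
    big=sorted(range(1,n),key=lambda i:-st[i,4])[:2]
    near=min(big,key=lambda i:st[i,0]);far=max(big,key=lambda i:st[i,0])
    obs=np.array([st[near,0],st[near,1],st[far,1],st[far,0]+st[far,2]-1])
    t=np.linspace(0,2*np.pi,360)
    def pred(a,la):
        C=M+D*a/1e3+N*la/1e3+np.array([0,0,.032])
        def circ(o): return np.array([px(p,C+N*o+.032*(np.cos(x)*D+np.sin(x)*np.array([0,0,1]))) for x in t])
        n1=circ(.045);f1=circ(-.045)
        return np.array([n1[:,0].min(),n1[:,1].min(),f1[:,1].min(),f1[:,0].max()])
    best=min(((np.abs(pred(a,la)-obs)[[0,2,3]].sum(),a,la) for a in range(guess-16,guess+17,2) for la in range(-4,5,2)))
    print("obs",obs,"fit",best,"pred",pred(best[1],best[2]).round(1))
E
python3 -c "
from h import *
p=read_camera('scene');barrel(p)"
```

```text
obs [366 215 195 417] fit (np.float64(1.3999999999999773), -16, 0) pred [365.8 217.8 194.7 417.9]
```

Call:
jog_arm(
  moves=[
    {"slide":[-2,0,-0.3],"angular":[0,0,0],"fingers":1},
    {"slide":[-4,0,-0.6],"angular":[0,0,0],"fingers":1},
    {"slide":[-7,0,-1],"angular":[0,0,0],"fingers":1},
    {"slide":[-11,0,-1.5],"angular":[0,0,0],"fingers":1},
    {"slide":[-17,0,-2.4],"angular":[0,0,0],"fingers":1},
    {"slide":[-22,0,-3.1],"angular":[0,3,0],"fingers":1},
    {"slide":[-25,0,-3.5],"angular":[0,8,0],"fingers":1},
    {"slide":[-25,0,-3.5],"angular":[0,12,0],"fingers":1},
    {"slide":[-25,0,-3.5],"angular":[0,12,0],"fingers":1},
  ],
)

```text
clock: 26.23
tcp_pos: [0.5617, 0.0443, 0.038]
orientation: [-0.129, 0.668, 0.723, 0.118]
wrist_force: [0.6, -0.1, -0.0]
finger_gap: 0.0
grip_force: 0.0
```

```bash
python3 -c "
from h import *
p=look();barrel(p,-16)"
```

```text
tcp along/lat mm -79.4 -0.3 push 0.17 t 26.23
tcp [0.5617 0.0443 0.038 ] slide [-2.1  0.3  5.6] ang [ -0.04 -20.1   -0.12] gap 0.0 F [ 0.58 -0.13 -0.04] t 26.2333
barrel p 0.88 along/lat -38.6 10.9
barrel p 0.63 along/lat 20.9 25.9
obs [354 211 191 404] fit (np.float64(11.200000000000017), -32, 4) pred [357.8 215.4 192.6 409.8]
```

Call:
jog_arm(
  moves=[
    {"slide":[0.5,0,0.2],"angular":[0,0,0],"fingers":1},
    {"slide":[0.9,0,0.3],"angular":[0,0,0],"fingers":1},
    {"slide":[1.9,0,0.7],"angular":[0,0,0],"fingers":1},
    {"slide":[2.8,0,1],"angular":[0,0,0],"fingers":1},
    {"slide":[3.8,0,1.4],"angular":[0,0,0],"fingers":1},
    {"slide":[4.7,0,1.7],"angular":[0,0,0],"fingers":1},
  ],
)

```text
clock: 26.83
tcp_pos: [0.5612, 0.0526, 0.0393]
orientation: [-0.127, 0.666, 0.725, 0.118]
wrist_force: [0.4, -0.9, 1.7]
finger_gap: 0.0001
grip_force: 0.7
```

Call:
jog_arm(
  moves=[
    {"slide":[0.6,0,0.2],"angular":[0,0,0],"fingers":1},
    {"slide":[1.1,0,0.4],"angular":[0,0,0],"fingers":1},
    {"slide":[1.7,0,0.6],"angular":[0,0,0],"fingers":1},
    {"slide":[2.2,0,0.8],"angular":[0,0,0],"fingers":1},
  ],
)

```text
clock: 27.17
tcp_pos: [0.5606, 0.0546, 0.0388]
orientation: [-0.128, 0.667, 0.725, 0.118]
wrist_force: [0.1, -0.1, 1.1]
finger_gap: -0.0
grip_force: 0.4
```

Call:
jog_arm(
  moves=[
    {"slide":[0.6,0,0.2],"angular":[0,0,0],"fingers":1},
    {"slide":[1.1,0,0.4],"angular":[0,0,0],"fingers":1},
    {"slide":[1.7,0,0.6],"angular":[0,0,0],"fingers":1},
    {"slide":[2.2,0,0.8],"angular":[0,0,0],"fingers":1},
  ],
)

```text
clock: 27.5
tcp_pos: [0.5606, 0.0568, 0.0389]
orientation: [-0.128, 0.667, 0.725, 0.118]
wrist_force: [0.1, 0.1, 0.6]
finger_gap: -0.0002
grip_force: 0.4
```

```bash
python3 -c "
from h import *
p=look();barrel(p,-26)"
```

```text
tcp along/lat mm -66.8 -0.3 push -0.12 t 27.5
tcp [0.5606 0.0568 0.0389] slide [-2.3  0.3  6.4] ang [ -0.02 -20.     0.12] gap -0.0002 F [0.08 0.13 0.61] t 27.5
barrel p 0.73 along/lat -32.4 8.2
obs [357 213 192 408] fit (np.float64(1.099999999999966), -36, 4) pred [356.1 214.5 191.8 408. ]
```

Call:
jog_arm(
  moves=[
    {"slide":[0.4,0,0.15],"angular":[0,0,0],"fingers":1},
    {"slide":[0.8,0,0.3],"angular":[0,0,0],"fingers":1},
    {"slide":[1.2,0,0.45],"angular":[0,0,0],"fingers":1},
    {"slide":[1.6,0,0.6],"angular":[0,0,0],"fingers":1},
  ],
)

```text
clock: 27.93
tcp_pos: [0.5605, 0.0585, 0.0389]
orientation: [-0.128, 0.667, 0.725, 0.118]
wrist_force: [-0.0, -1.3, 1.1]
finger_gap: 0.0
grip_force: 0.5
```

Call:
jog_arm(
  moves=[
    {"slide":[0.4,0,0.15],"angular":[0,0,0],"fingers":1},
    {"slide":[0.8,0,0.3],"angular":[0,0,0],"fingers":1},
    {"slide":[1.2,0,0.45],"angular":[0,0,0],"fingers":1},
    {"slide":[1.6,0,0.6],"angular":[0,0,0],"fingers":1},
  ],
)

```text
clock: 28.27
tcp_pos: [0.5603, 0.0603, 0.0389]
orientation: [-0.128, 0.667, 0.725, 0.118]
wrist_force: [-0.4, -1.7, 0.7]
finger_gap: 0.0
grip_force: 0.5
```

```bash
python3 -c "
from h import *
p=look();barrel(p,-26)
t=np.array([.5638,.0170,.0374]);Z=np.array([-.011,.138,-.99])
for k in(-.02,-.01,0,.011): print(k,px(p,t+Z*k))
"
```

```text
tcp along/lat mm -63.4 -0.3 push 1.63 t 28.27
tcp [0.5603 0.0603 0.0389] slide [-2.3  0.3  6.4] ang [-1.0e-02 -2.0e+01  1.3e-01] gap 0.0 F [-0.44 -1.67  0.72] t 28.2667
barrel p 0.56 along/lat -27.2 9.8
obs [359 213 193 409] fit (np.float64(2.0), -30, 4) pred [358.7 215.8 193.  410.7]
-0.02 [353.9 191.5]
-0.01 [354.2 195.6]
0 [354.5 199.7]
0.011 [354.8 204. ]
```

Call:
jog_arm(
  moves=[
    {"slide":[-2,0,-0.7],"angular":[0,0,0],"fingers":1},
    {"slide":[-5,0,-1.8],"angular":[0,0,0],"fingers":1},
    {"slide":[-10,0,-3.6],"angular":[0,0,0],"fingers":1},
    {"slide":[-16,0,-5.8],"angular":[0,-4,0],"fingers":1},
    {"slide":[-22,0,-8],"angular":[0,-9,0],"fingers":1},
    {"slide":[-26,0,-2],"angular":[0,-14,0],"fingers":1},
    {"slide":[-28,0,6],"angular":[0,-20,0],"fingers":1},
    {"slide":[-29.5,0,12.5],"angular":[0,-20,0],"fingers":1},
    {"slide":[-29.5,0,12.5],"angular":[0,-20,0],"fingers":1},
    {"slide":[-29.5,0,12.5],"angular":[0,-20,0],"fingers":1},
  ],
)

```text
clock: 29.2
tcp_pos: [0.5617, 0.0368, 0.0165]
orientation: [-0.001, 0.677, 0.736, 0.0]
wrist_force: [-0.1, 0.5, 0.4]
finger_gap: 0.0005
grip_force: 0.0
```

```bash
python3 -c "
from h import *
p=look();barrel(p,-36)
s=get_state();t=np.array(s['tcp_pos'])
for k in(-.02,-.01,0,.011): print(k,px(p,t+np.array([0,0,-k])))
x=int(px(p,t)[0])
print(p['color'][170:215:1,x-3:x+4].mean((1,2)).round().astype(int))"
```

```text
tcp along/lat mm -86.9 -0.8 push -0.55 t 29.2
tcp [0.5617 0.0368 0.0165] slide [  0.    0.8 -15.5] ang [-0.08 -0.09  0.14] gap 0.0005 F [-0.08  0.55  0.45] t 29.2
barrel p 0.93 along/lat -30.0 8.6
barrel p 0.47 along/lat -34.9 -3.6
obs [359 213 193 409] fit (np.float64(2.0), -30, 4) pred [358.7 215.8 193.  410.7]
-0.02 [362.1 203.5]
-0.01 [361.8 207.3]
0 [361.5 211. ]
0.011 [361.1 215. ]
[ 42  42  40  38  36  33  30  29  27  27  26  25  27  33  41  44  40  33
  30  32  32  33  33  33  33  33  32  32  31  31  31  31  33  35  38  40
  48  64  85 101 110 113 111 108 106]
```

Call:
jog_arm(
  moves=[
    {"slide":[2,0,0],"angular":[0,0,0],"fingers":1},
    {"slide":[5,0,0],"angular":[0,0,0],"fingers":1},
    {"slide":[7,0,0],"angular":[0,0,0],"fingers":1},
    {"slide":[8,0,0],"angular":[0,0,0],"fingers":1},
    {"slide":[9,0,0],"angular":[0,0,0],"fingers":1},
    {"slide":[10,0,0],"angular":[0,0,0],"fingers":1},
    {"slide":[11,0,0],"angular":[0,0,0],"fingers":1},
    {"slide":[12,0,0],"angular":[0,0,0],"fingers":1},
    {"slide":[13,0,0],"angular":[0,0,0],"fingers":1},
  ],
)

```text
clock: 30.05
tcp_pos: [0.5611, 0.05, 0.017]
orientation: [-0.0, 0.677, 0.736, 0.0]
wrist_force: [-0.4, -0.8, -0.2]
finger_gap: 0.0001
grip_force: 0.1
```

Call:
jog_arm(
  moves=[
    {"slide":[0.6,0,0],"angular":[0,0,0],"fingers":1},
    {"slide":[1.2,0,0],"angular":[0,0,0],"fingers":1},
    {"slide":[1.8,0,0],"angular":[0,0,0],"fingers":1},
    {"slide":[2.4,0,0],"angular":[0,0,0],"fingers":1},
  ],
)

```text
clock: 30.38
tcp_pos: [0.5614, 0.0515, 0.0173]
orientation: [0.001, 0.677, 0.736, -0.0]
wrist_force: [0.1, -4.1, 1.7]
finger_gap: 0.0
grip_force: 2.1
```

Call:
jog_arm(
  moves=[
    {"slide":[0.6,0,0],"angular":[0,0,0],"fingers":1},
    {"slide":[1.2,0,0],"angular":[0,0,0],"fingers":1},
    {"slide":[1.8,0,0],"angular":[0,0,0],"fingers":1},
    {"slide":[2.4,0,0],"angular":[0,0,0],"fingers":1},
  ],
)

```text
clock: 30.72
tcp_pos: [0.5608, 0.0548, 0.017]
orientation: [-0.0, 0.677, 0.736, 0.0]
wrist_force: [0.5, -2.5, 1.0]
finger_gap: 0.0001
grip_force: 1.4
```

Call:
jog_arm(
  moves=[
    {"slide":[0.4,0,0],"angular":[0,0,0],"fingers":1},
    {"slide":[0.8,0,0],"angular":[0,0,0],"fingers":1},
    {"slide":[1.2,0,0],"angular":[0,0,0],"fingers":1},
    {"slide":[1.6,0,0],"angular":[0,0,0],"fingers":1},
  ],
)

```text
clock: 31.05
tcp_pos: [0.5605, 0.0564, 0.0169]
orientation: [-0.0, 0.677, 0.736, 0.0]
wrist_force: [-0.8, -2.1, 0.8]
finger_gap: 0.0003
grip_force: 1.2
```

The low hand pushes cleanly now: 4 N and falling as the barrel climbs. Easing over the crest.

Call:
jog_arm(
  moves=[
    {"slide":[0.4,0,0],"angular":[0,0,0],"fingers":1},
    {"slide":[0.8,0,0],"angular":[0,0,0],"fingers":1},
    {"slide":[1.2,0,0],"angular":[0,0,0],"fingers":1},
    {"slide":[1.6,0,0],"angular":[0,0,0],"fingers":1},
    {"slide":[2,0,0],"angular":[0,0,0],"fingers":1},
    {"slide":[2.4,0,0],"angular":[0,0,0],"fingers":1},
    {"slide":[2.8,0,0],"angular":[0,0,0],"fingers":1},
  ],
)

```text
clock: 31.63
tcp_pos: [0.5603, 0.0592, 0.017]
orientation: [-0.0, 0.677, 0.736, 0.0]
wrist_force: [0.6, -1.7, 0.7]
finger_gap: 0.0002
grip_force: 0.7
```

Call:
jog_arm(
  moves=[
    {"slide":[0.3,0,0],"angular":[0,0,0],"fingers":1},
    {"slide":[0.6,0,0],"angular":[0,0,0],"fingers":1},
    {"slide":[0.9,0,0],"angular":[0,0,0],"fingers":1},
    {"slide":[1.2,0,0],"angular":[0,0,0],"fingers":1},
    {"slide":[1.5,0,0],"angular":[0,0,0],"fingers":1},
    {"slide":[1.8,0,0],"angular":[0,0,0],"fingers":1},
  ],
)

```text
clock: 32.13
tcp_pos: [0.5602, 0.0609, 0.017]
orientation: [-0.0, 0.677, 0.736, 0.0]
wrist_force: [-0.8, -1.2, 0.4]
finger_gap: -0.0
grip_force: 0.5
```

Call:
jog_arm(
  moves=[
    {"slide":[0.3,0,0],"angular":[0,0,0],"fingers":1},
    {"slide":[0.6,0,0],"angular":[0,0,0],"fingers":1},
    {"slide":[0.9,0,0],"angular":[0,0,0],"fingers":1},
    {"slide":[1.2,0,0],"angular":[0,0,0],"fingers":1},
    {"slide":[1.5,0,0],"angular":[0,0,0],"fingers":1},
    {"slide":[1.8,0,0],"angular":[0,0,0],"fingers":1},
  ],
)

```text
clock: 32.63
tcp_pos: [0.56, 0.0627, 0.017]
orientation: [-0.0, 0.677, 0.736, 0.0]
wrist_force: [-0.3, -0.7, 0.5]
finger_gap: 0.0002
grip_force: 0.3
```

```bash
python3 -c "
from h import *
p=look();barrel(p,-10)"
```

```text
tcp along/lat mm -61.0 -0.4 push 0.64 t 32.63
tcp [0.56   0.0627 0.017 ] slide [  0.    0.4 -15. ] ang [-0.   -0.01  0.13] gap 0.0002 F [-0.28 -0.66  0.53] t 32.6333
barrel p 0.72 along/lat -13.0 3.4
obs [366 215 195 417] fit (np.float64(1.3999999999999773), -16, 0) pred [365.8 217.8 194.7 417.9]
```

Call:
jog_arm(
  moves=[
    {"slide":[0.2,0,0],"angular":[0,0,0],"fingers":1},
    {"slide":[0.4,0,0],"angular":[0,0,0],"fingers":1},
    {"slide":[0.6,0,0],"angular":[0,0,0],"fingers":1},
    {"slide":[0.8,0,0],"angular":[0,0,0],"fingers":1},
    {"slide":[1,0,0],"angular":[0,0,0],"fingers":1},
    {"slide":[1.2,0,0],"angular":[0,0,0],"fingers":1},
    {"slide":[1.4,0,0],"angular":[0,0,0],"fingers":1},
    {"slide":[1.6,0,0],"angular":[0,0,0],"fingers":1},
    {"slide":[1.8,0,0],"angular":[0,0,0],"fingers":1},
    {"slide":[2,0,0],"angular":[0,0,0],"fingers":1},
  ],
)

```text
clock: 33.57
tcp_pos: [0.5599, 0.0646, 0.017]
orientation: [-0.0, 0.677, 0.736, 0.0]
wrist_force: [0.6, -0.9, 0.4]
finger_gap: -0.0002
grip_force: 0.0
```

```bash
python3 -c "
from h import *
p=look();barrel(p,-6)"
```

```text
tcp along/lat mm -59.0 -0.4 push 0.98 t 33.57
tcp [0.5599 0.0646 0.017 ] slide [  0.    0.4 -15. ] ang [ 0.   -0.01  0.13] gap -0.0002 F [ 0.64 -0.93  0.38] t 33.5667
barrel p 0.89 along/lat -9.8 3.1
obs [367 215 196 418] fit (np.float64(1.3000000000000114), -12, 2) pred [366.9 219.2 196.  419.2]
```

Call:
jog_arm(
  moves=[
    {"slide":[0.3,0,0],"angular":[0,0,0],"fingers":1},
    {"slide":[0.6,0,0],"angular":[0,0,0],"fingers":1},
    {"slide":[1,0,0],"angular":[0,0,0],"fingers":1},
    {"slide":[1.6,0,0],"angular":[0,0,0],"fingers":1},
    {"slide":[2.2,0,0],"angular":[0,0,0],"fingers":1},
    {"slide":[2.8,0,0],"angular":[0,0,0],"fingers":1},
    {"slide":[3.4,0,0],"angular":[0,0,0],"fingers":1},
  ],
)

```text
clock: 34.25
tcp_pos: [0.5596, 0.068, 0.017]
orientation: [-0.0, 0.677, 0.736, 0.0]
wrist_force: [1.2, 0.3, 0.7]
finger_gap: -0.0001
grip_force: 0.0
```

```bash
python3 -c "
from h import *
p=look();barrel(p,0)"
```

```text
tcp along/lat mm -55.6 -0.4 push -0.17 t 34.25
tcp [0.5596 0.068  0.017 ] slide [  0.    0.4 -15. ] ang [ 0.   -0.01  0.13] gap -0.0001 F [1.24 0.27 0.74] t 34.25
barrel p 0.91 along/lat 17.4 12.3
obs [377 222 200 427] fit (np.float64(2.69999999999996), 8, 2) pred [375.6 223.6 199.9 428.2]
```

The barrel is over the lip. I'll follow it and feel for the plunger.

Call:
jog_arm(
  moves=[
    {"slide":[1,0,0],"angular":[0,0,0],"fingers":1},
    {"slide":[2,0,0],"angular":[0,0,0],"fingers":1},
    {"slide":[3,0,0],"angular":[0,0,0],"fingers":1},
    {"slide":[4,0,0],"angular":[0,0,0],"fingers":1},
    {"slide":[5,0,0],"angular":[0,0,0],"fingers":1},
    {"slide":[6,0,0],"angular":[0,0,0],"fingers":1},
    {"slide":[7,0,0],"angular":[0,0,0],"fingers":1},
    {"slide":[8,0,0],"angular":[0,0,0],"fingers":1},
  ],
)

```text
clock: 35.02
tcp_pos: [0.5589, 0.0761, 0.017]
orientation: [-0.0, 0.677, 0.736, 0.0]
wrist_force: [-0.9, 0.3, -0.6]
finger_gap: -0.0002
grip_force: 0.0
```

Call:
jog_arm(
  moves=[
    {"slide":[0.5,0,0],"angular":[0,0,0],"fingers":1},
    {"slide":[1,0,0],"angular":[0,0,0],"fingers":1},
    {"slide":[1.5,0,0],"angular":[0,0,0],"fingers":1},
    {"slide":[2,0,0],"angular":[0,0,0],"fingers":1},
  ],
)

```text
clock: 35.35
tcp_pos: [0.5588, 0.0779, 0.017]
orientation: [-0.0, 0.677, 0.736, 0.0]
wrist_force: [-0.1, 0.0, -0.5]
finger_gap: -0.0
grip_force: 0.0
```

Call:
jog_arm(
  moves=[
    {"slide":[0.5,0,0],"angular":[0,0,0],"fingers":1},
    {"slide":[1,0,0],"angular":[0,0,0],"fingers":1},
    {"slide":[1.5,0,0],"angular":[0,0,0],"fingers":1},
  ],
)

```text
clock: 35.6
tcp_pos: [0.5587, 0.0794, 0.017]
orientation: [0.0, 0.677, 0.736, 0.0]
wrist_force: [-0.5, -0.2, 0.8]
finger_gap: 0.0002
grip_force: 0.0
```

Call:
jog_arm(
  moves=[
    {"slide":[0.5,0,0],"angular":[0,0,0],"fingers":1},
    {"slide":[1,0,0],"angular":[0,0,0],"fingers":1},
  ],
)

```text
clock: 35.77
tcp_pos: [0.5586, 0.0804, 0.017]
orientation: [0.0, 0.677, 0.736, 0.0]
wrist_force: [0.8, -0.3, -0.1]
finger_gap: 0.0001
grip_force: 0.1
```

Call:
jog_arm(
  moves=[
    {"slide":[0.4,0,0],"angular":[0,0,0],"fingers":1},
    {"slide":[0.8,0,0],"angular":[0,0,0],"fingers":1},
    {"slide":[1,0,0],"angular":[0,0,0],"fingers":1},
  ],
)

```text
clock: 36.02
tcp_pos: [0.5585, 0.0815, 0.017]
orientation: [-0.0, 0.677, 0.736, 0.0]
wrist_force: [-0.7, -1.0, -0.4]
finger_gap: 0.0001
grip_force: 0.2
```

Call:
jog_arm(
  moves=[
    {"slide":[0.4,0,0],"angular":[0,0,0],"fingers":1},
    {"slide":[0.8,0,0],"angular":[0,0,0],"fingers":1},
    {"slide":[1,0,0],"angular":[0,0,0],"fingers":1},
  ],
)

```text
clock: 36.27
tcp_pos: [0.5585, 0.0822, 0.0171]
orientation: [0.0, 0.677, 0.736, -0.0]
wrist_force: [-0.2, -0.6, 1.0]
finger_gap: -0.0001
grip_force: 0.7
```

Call:
jog_arm(
  moves=[
    {"slide":[0.4,0,0],"angular":[0,0,0],"fingers":1},
    {"slide":[0.8,0,0],"angular":[0,0,0],"fingers":1},
    {"slide":[1,0,0],"angular":[0,0,0],"fingers":1},
  ],
)

```text
clock: 36.52
tcp_pos: [0.5584, 0.0833, 0.0171]
orientation: [0.0, 0.677, 0.736, 0.0]
wrist_force: [0.0, -1.2, 0.7]
finger_gap: 0.0001
grip_force: 0.9
```

Call:
jog_arm(
  moves=[
    {"slide":[0.4,0,0],"angular":[0,0,0],"fingers":1},
    {"slide":[0.8,0,0],"angular":[0,0,0],"fingers":1},
    {"slide":[1,0,0],"angular":[0,0,0],"fingers":1},
  ],
)

```text
clock: 36.77
tcp_pos: [0.5583, 0.0843, 0.0171]
orientation: [0.0, 0.677, 0.736, 0.0]
wrist_force: [0.6, -2.5, -0.4]
finger_gap: -0.0001
grip_force: 1.1
```

Call:
jog_arm(
  moves=[
    {"slide":[0.4,0,0],"angular":[0,0,0],"fingers":1},
    {"slide":[0.8,0,0],"angular":[0,0,0],"fingers":1},
    {"slide":[1,0,0],"angular":[0,0,0],"fingers":1},
  ],
)

```text
clock: 37.02
tcp_pos: [0.5582, 0.0854, 0.0171]
orientation: [0.0, 0.677, 0.736, 0.0]
wrist_force: [0.4, -3.0, 1.9]
finger_gap: -0.0002
grip_force: 1.3
```

Call:
jog_arm(
  moves=[
    {"slide":[0.4,0,0],"angular":[0,0,0],"fingers":1},
    {"slide":[0.8,0,0],"angular":[0,0,0],"fingers":1},
    {"slide":[1,0,0],"angular":[0,0,0],"fingers":1},
  ],
)

```text
clock: 37.27
tcp_pos: [0.5581, 0.0864, 0.017]
orientation: [0.0, 0.677, 0.736, 0.0]
wrist_force: [0.2, -2.6, 1.9]
finger_gap: -0.0005
grip_force: 1.4
```

Call:
jog_arm(
  moves=[
    {"slide":[0.4,0,0],"angular":[0,0,0],"fingers":1},
    {"slide":[0.8,0,0],"angular":[0,0,0],"fingers":1},
    {"slide":[1,0,0],"angular":[0,0,0],"fingers":1},
  ],
)

```text
clock: 37.52
tcp_pos: [0.5581, 0.0874, 0.0171]
orientation: [0.0, 0.677, 0.736, 0.0]
wrist_force: [0.4, -3.0, 0.9]
finger_gap: -0.0003
grip_force: 1.6
```

Call:
jog_arm(
  moves=[
    {"slide":[0.4,0,0],"angular":[0,0,0],"fingers":1},
    {"slide":[0.8,0,0],"angular":[0,0,0],"fingers":1},
    {"slide":[1,0,0],"angular":[0,0,0],"fingers":1},
  ],
)

```text
clock: 37.77
tcp_pos: [0.5579, 0.0883, 0.017]
orientation: [0.0, 0.677, 0.736, -0.0]
wrist_force: [0.1, -3.2, 2.0]
finger_gap: 0.0001
grip_force: 1.8
```

Call:
jog_arm(
  moves=[
    {"slide":[0.4,0,0],"angular":[0,0,0],"fingers":1},
    {"slide":[0.8,0,0],"angular":[0,0,0],"fingers":1},
    {"slide":[1,0,0],"angular":[0,0,0],"fingers":1},
  ],
)

```text
clock: 38.02
tcp_pos: [0.5579, 0.0893, 0.0171]
orientation: [0.0, 0.677, 0.736, 0.0]
wrist_force: [0.4, -3.8, 1.8]
finger_gap: 0.0001
grip_force: 2.0
```

Call:
jog_arm(
  moves=[
    {"slide":[0.4,0,0],"angular":[0,0,0],"fingers":1},
    {"slide":[0.8,0,0],"angular":[0,0,0],"fingers":1},
    {"slide":[1,0,0],"angular":[0,0,0],"fingers":1},
  ],
)

```text
clock: 38.27
tcp_pos: [0.5578, 0.0903, 0.0171]
orientation: [0.0, 0.677, 0.736, 0.0]
wrist_force: [0.8, -4.3, 1.0]
finger_gap: 0.0003
grip_force: 2.2
```

Call:
jog_arm(
  moves=[
    {"slide":[0.4,0,0],"angular":[0,0,0],"fingers":1},
    {"slide":[0.8,0,0],"angular":[0,0,0],"fingers":1},
    {"slide":[1,0,0],"angular":[0,0,0],"fingers":1},
  ],
)

```text
clock: 38.52
tcp_pos: [0.5578, 0.0904, 0.0171]
orientation: [0.001, 0.677, 0.736, -0.001]
wrist_force: [1.0, -7.8, 2.5]
finger_gap: 0.0001
grip_force: 3.9
```

Call:
jog_arm(
  moves=[
    {"slide":[0.4,0,0],"angular":[0,0,0],"fingers":1},
    {"slide":[0.8,0,0],"angular":[0,0,0],"fingers":1},
    {"slide":[1,0,0],"angular":[0,0,0],"fingers":1},
  ],
)

```text
clock: 38.77
tcp_pos: [0.5578, 0.0905, 0.0171]
orientation: [0.001, 0.677, 0.736, -0.001]
wrist_force: [0.7, -10.9, 2.9]
finger_gap: -0.0003
grip_force: 5.4
```

Call:
jog_arm(
  moves=[
    {"slide":[0.4,0,0],"angular":[0,0,0],"fingers":1},
    {"slide":[0.8,0,0],"angular":[0,0,0],"fingers":1},
    {"slide":[1,0,0],"angular":[0,0,0],"fingers":1},
  ],
)

```text
clock: 39.02
tcp_pos: [0.5578, 0.0906, 0.0171]
orientation: [0.002, 0.678, 0.735, -0.002]
wrist_force: [0.4, -13.3, 2.0]
finger_gap: 0.0001
grip_force: 6.8
```

It is solid at about 9 mm in. Holding.

Call:
jog_arm(
  moves=[
    {"slide":[-0.2,0,0],"angular":[0,0,0],"fingers":1},
    {"slide":[-0.2,0,0],"angular":[0,0,0],"fingers":1},
    {"slide":[-0.2,0,0],"angular":[0,0,0],"fingers":1},
    {"slide":[-0.2,0,0],"angular":[0,0,0],"fingers":1},
  ],
)

```text
clock: 39.35
tcp_pos: [0.5578, 0.0905, 0.0171]
orientation: [0.002, 0.678, 0.735, -0.002]
wrist_force: [-0.2, -12.8, 1.7]
finger_gap: -0.0001
grip_force: 6.2
```

Call:
jog_arm(
  moves=[
    {"slide":[0,0,0],"angular":[0,0,0],"fingers":1},
    {"slide":[0,0,0],"angular":[0,0,0],"fingers":1},
    {"slide":[0,0,0],"angular":[0,0,0],"fingers":1},
    {"slide":[0,0,0],"angular":[0,0,0],"fingers":1},
  ],
)

```text
clock: 39.68
tcp_pos: [0.5578, 0.0905, 0.0171]
orientation: [0.002, 0.678, 0.735, -0.002]
wrist_force: [0.2, -12.9, 2.5]
finger_gap: -0.0002
grip_force: 6.2
```

Call:
jog_arm(
  moves=[
    {"slide":[0,0,0],"angular":[0,0,0],"fingers":1},
    {"slide":[0,0,0],"angular":[0,0,0],"fingers":1},
  ],
)

```text
clock: 39.85
tcp_pos: [0.5578, 0.0906, 0.0171]
orientation: [0.002, 0.678, 0.735, -0.002]
wrist_force: [-0.5, -12.9, 2.3]
finger_gap: 0.0004
grip_force: 6.2
```

Held for over 0.8 s. Backing off slowly.

Call:
jog_arm(
  moves=[
    {"slide":[-0.8,0,0],"angular":[0,0,0],"fingers":1},
    {"slide":[-1.6,0,0],"angular":[0,0,0],"fingers":1},
    {"slide":[-2.4,0,0],"angular":[0,0,0],"fingers":1},
    {"slide":[-3,0,0],"angular":[0,0,0],"fingers":1},
    {"slide":[-3.5,0,0],"angular":[0,0,0],"fingers":1},
    {"slide":[-4,0,0],"angular":[0,0,0],"fingers":1},
    {"slide":[-4.5,0,0],"angular":[0,0,0],"fingers":1},
    {"slide":[-5,0,0],"angular":[0,0,0],"fingers":1},
    {"slide":[-5.5,0,0],"angular":[0,0,0],"fingers":1},
    {"slide":[-6,0,0],"angular":[0,0,0],"fingers":1},
  ],
)

```text
clock: 40.68
tcp_pos: [0.5578, 0.0874, 0.0169]
orientation: [-0.0, 0.677, 0.736, 0.0]
wrist_force: [0.2, -0.4, -0.6]
finger_gap: -0.0001
grip_force: 0.3
```

Call:
jog_arm(
  moves=[
    {"slide":[-0.5,0,0],"angular":[0,0,0],"fingers":1},
    {"slide":[-1,0,0],"angular":[0,0,0],"fingers":1},
    {"slide":[-1.5,0,0],"angular":[0,0,0],"fingers":1},
    {"slide":[-2,0,0],"angular":[0,0,0],"fingers":1},
    {"slide":[-2.5,0,0],"angular":[0,0,0],"fingers":1},
    {"slide":[-3,0,0],"angular":[0,0,0],"fingers":1},
    {"slide":[-3.5,0,0],"angular":[0,0,0],"fingers":1},
    {"slide":[-4,0,0],"angular":[0,0,0],"fingers":1},
    {"slide":[-4.5,0,0],"angular":[0,0,0],"fingers":1},
    {"slide":[-5,0,0],"angular":[0,0,0],"fingers":1},
  ],
)

```text
clock: 41.52
tcp_pos: [0.5584, 0.0822, 0.017]
orientation: [-0.0, 0.677, 0.736, 0.0]
wrist_force: [0.8, -0.3, -0.5]
finger_gap: 0.0004
grip_force: 0.1
```

Call:
jog_arm(
  moves=[
    {"slide":[-0.5,0,0],"angular":[0,0,0],"fingers":1},
    {"slide":[-1,0,0],"angular":[0,0,0],"fingers":1},
    {"slide":[-1.5,0,0],"angular":[0,0,0],"fingers":1},
    {"slide":[-2,0,0],"angular":[0,0,0],"fingers":1},
    {"slide":[-2.5,0,0],"angular":[0,0,0],"fingers":1},
    {"slide":[-3,0,0],"angular":[0,0,0],"fingers":1},
    {"slide":[-3.5,0,0],"angular":[0,0,0],"fingers":1},
    {"slide":[-4,0,0],"angular":[0,0,0],"fingers":1},
    {"slide":[-4.5,0,0],"angular":[0,0,0],"fingers":1},
    {"slide":[-5,0,0],"angular":[0,0,0],"fingers":1},
  ],
)

```text
clock: 42.35
tcp_pos: [0.5589, 0.0772, 0.017]
orientation: [-0.0, 0.677, 0.736, 0.0]
wrist_force: [-0.6, -0.5, -0.0]
finger_gap: 0.0
grip_force: 0.0
```

```bash
python3 -c "
from h import *
p=look();barrel(p,0)"
```

```text
tcp along/lat mm -46.4 -0.4 push 0.47 t 42.35
tcp [0.5589 0.0772 0.017 ] slide [  0.    0.4 -15. ] ang [ 0.   -0.01  0.12] gap 0.0 F [-0.57 -0.52 -0.04] t 42.35
obs [374 221 199 425] fit (np.float64(1.5999999999999943), 4, 2) pred [373.9 222.7 199.1 426.4]
```

Call:
jog_arm(
  moves=[
    {"slide":[-0.6,0,0],"angular":[0,0,0],"fingers":1},
    {"slide":[-1.5,0,0],"angular":[0,0,0],"fingers":1},
    {"slide":[-3,0,0],"angular":[0,0,0],"fingers":1},
    {"slide":[-6,0,0],"angular":[0,0,0],"fingers":1},
    {"slide":[-11,0,0],"angular":[0,0,0],"fingers":1},
    {"slide":[-18,0,0],"angular":[0,0,0],"fingers":1},
    {"slide":[-27,0,0],"angular":[0,0,0],"fingers":1},
    {"slide":[-37,0,0],"angular":[0,0,0],"fingers":1},
    {"slide":[-45,0,0],"angular":[0,0,0],"fingers":1},
    {"slide":[-50,0,0],"angular":[0,0,0],"fingers":1},
  ],
)

```text
clock: 43.28
tcp_pos: [0.5633, 0.0258, 0.017]
orientation: [0.0, 0.678, 0.735, 0.0]
wrist_force: [0.7, 0.0, 0.8]
finger_gap: -0.0001
grip_force: 0.0
```

Call:
jog_arm(
  moves=[
    {"slide":[-15,0,-10],"angular":[0,0,0],"fingers":1},
    {"slide":[-35,0,-30],"angular":[0,0,0],"fingers":1},
    {"slide":[-60,0,-55],"angular":[0,0,0],"fingers":1},
    {"slide":[-85,0,-80],"angular":[0,0,0],"fingers":1},
    {"slide":[-105,0,-105],"angular":[0,0,0],"fingers":1},
    {"slide":[-120,0,-130],"angular":[0,0,0],"fingers":1},
    {"slide":[-130,0,-150],"angular":[0,0,0],"fingers":1},
    {"slide":[-135,0,-160],"angular":[0,0,0],"fingers":1},
    {"slide":[-135,0,-160],"angular":[0,0,0],"fingers":1},
  ],
)

```text
clock: 44.03
tcp_pos: [0.5758, -0.109, 0.1795]
orientation: [0.002, 0.678, 0.735, 0.001]
wrist_force: [-0.3, 0.2, -0.0]
finger_gap: -0.0001
grip_force: 0.0
```

```bash
python3 -c "
from h import *
p=look();barrel(p,0);p=look();barrel(p,0)
q=read_camera('top')
for r in tip_of('barrel_center',q)[:5]:
    w=at(q,r['point'],.032)-M;print(round(r['p'],2),np.round(r['point']),(w@D*1e3).round(1),(w@N*1e3).round(1))
im=q['color'].astype(int);R,G,B=im[...,0],im[...,1],im[...,2]
m=(R>110)&(G<.4*R)&(B<.4*R);m[:,:205]=0;m[:,275:]=0;m[:190]=0;m[270:]=0
for s in(slice(0,228),slice(228,400)):
    y,x=np.nonzero(m[s]);print(x.min(),x.max(),y.min()+(s.start),y.max()+s.start,at(q,((x.min()+x.max())/2,y.mean()+s.start),.045))"
```

```text
tcp along/lat mm -233.4 1.4 push -0.26 t 44.03
tcp [ 0.5758 -0.109   0.1795] slide [  0.3  -2.  147.5] ang [0.26 0.11 0.02] gap -0.0001 F [-0.26  0.24 -0.01] t 44.0333
barrel p 0.87 along/lat 8.7 4.3
obs [374 221 199 425] fit (np.float64(1.5999999999999943), 4, 2) pred [373.9 222.7 199.1 426.4]
tcp along/lat mm -231.2 -0.3 push -0.19 t 44.13
tcp [ 0.5739 -0.107   0.1762] slide [-1.000e-01  4.000e-01  1.442e+02] ang [-0.03 -0.04  0.11] gap 0.0001 F [-0.71  0.13 -0.61] t 44.1333
barrel p 0.79 along/lat 0.1 10.4
obs [374 221 199 425] fit (np.float64(1.5999999999999943), 4, 2) pred [373.9 222.7 199.1 426.4]
0.91 [447. 257.] -442.3 -103.8
0.73 [232. 225.] 1.2 6.7
0.57 [402. 120.] -383.6 197.5
215 243 203 210 [0.5999 0.1283 0.045 ]
218 246 241 254 [0.5197 0.1213 0.045 ]
```

The barrel is still and on the mark in both cameras, and the arm is clear.

```bash
python3 -c "
from workcell import *
print(hand_in())"
```

```text
the job is handed in; nothing more can be done
None
```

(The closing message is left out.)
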